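# Dry-fit a wooden toy train on the workshop bench

### The job

Dry-fit the toy train: stand the cab squarely in the square outline on the engine's undercarriage (the longer one, with a front stop and two round buffers), and lay the boiler in the long outline between cab and front stop, its square chimney seat towards the stop. Stand the chimney, flare up, on the boiler's seat, lay the roof centred on the cab, long side along the engine, and stand the barrel midway between the wagon's two end boards. Leave the tin of screws where it is.

Things in the scene. Friction and masses are not known exactly. Their poses are not given: they have to be found in the camera images.
- loco: Engine undercarriage, fixed: pale deck 200 x 66 mm, top 42 mm up, six dark wheels (86 mm over them). Origin on the bench under the deck's centre, z up, +x to the FRONT. Front stop: dark cross bar at x 86 to 98 mm, 18 mm above the deck, two round buffers beyond it. Thin dark outlines on the deck: cab, 58 mm square centred at x -66 mm; boiler, 90 (along x) x 46 mm centred at x +23 mm; both y 0.
- wagon: Wagon undercarriage, fixed: pale deck 150 x 66 mm, top 42 mm above the bench, four dark wheels (86 mm wide over them). Origin on the bench under the deck's centre, z up, x along its length. An upright end board 8 mm thick at each end (x +71 and -71 mm), top 78 mm above the bench. A thin 50 mm square outline at the deck's centre marks the barrel's place.
- cab: Cab: loose mid-brown wooden block 56 x 56 mm, 70 mm tall, 0.15 kg, standing upright, a dark round window (26 mm) on each of its four like sides, flat top. Origin: centre of its underside; z up, x and y square to its sides.
- boiler: Boiler: loose pale wooden cylinder, diameter 48, 88 mm long, lying along its x, axis 28 mm above its underside, on two dark feet 42 mm wide (y); 0.13 kg. Near its front end a dark flat-topped chimney seat 34 x 34 mm, centred at x +26 mm, y 0, top 54 mm above the underside. Origin: under its middle, at the feet's underside; z up, +x to the front (seat) end.
- chimney: Chimney: loose turned piece of dark wood, 48 mm tall, standing upright: foot 28 mm diameter (6 mm high), stem 20 mm diameter from 10 to 34 mm up, flaring to 32 mm at the flat top; 0.03 kg. Origin: centre of its underside; z up.
- roof: Cab roof: loose flat mid-brown wooden plate 82 x 64 mm, 12 mm thick, lying on the bench; 0.045 kg. Origin: centre of its underside; z up, x along the 82 mm side.
- barrel: Barrel: loose turned mid-brown wooden barrel with two dark hoops, 54 mm tall, standing upright: diameter 49 mm at mid-height, 38 mm at its ends; 0.06 kg. Origin: centre of its underside; z up.
- tin: Small round open aluminium tin of brass screws, diameter 48, 26 mm high, loose on the bench between the two undercarriages; to be left where it is. Origin: centre of its underside; z up.
There are look-alikes about, which are no part of the job. Leave any red or yellow look-alike of the cab alone.

How it is judged:
By the outcome, as a careful person would: the job done as asked, in the order asked, and still so for the second after the job is handed in, with the robot touching nothing.
It also fails if it takes over 134 s, if anything falls off the work surface, if the arm or the gripper's body presses on something with over 40 N, if the wrist force passes 120 N, or if a joint passes its speed limit or range.

### The arm

A 6-joint arm with a two-finger parallel gripper is mounted at the origin on the work surface. World frame = base frame: x ahead of the robot, y to its left, z up, the work surface at z = 0. Lengths are in m, angles in rad, forces in N, time in s.
With the tool pointing down it reaches from about 0.35 to 0.975 m from the base axis. Payload 4.9 kg.
Tool frame: the origin (TCP) lies on the front face of the gripper's body, between the roots of the fingers; the fingertips stand ctrl.finger_overhang ahead of it and the grasp point (between the pads) lies 54 mm ahead of it (ctrl.finger_overhang is the distance from the TCP to the fingertips, in m); z points along the fingers, y is the line along which they close (so a half turn about z gives the same grasp; the last joint's range is limited). The gripper opens to 85 mm and grips with 20 to 120 N. Pads are 22 mm wide; open, the fingers measure 114 mm over their backs; the gripper's body (76 mm by 85 mm) begins 54 mm behind the grasp point. The pads swing forward as they close: fully open they stand 13 mm farther back than shut.
Start: joints at [1.118, 0.053, 1.613, -0, 1.476, -0.119], TCP at [0.205, 0.59, 0.304] pointing down, gripper open.
Joint ranges: [-3.01, 3.01], [-1.01, 2.22], [0.06, 2.58], [-1.02, 4.17], [0.09, 2.62], [-3.14, 3.14]. Speed limits (rad/s): [2.57, 2.57, 3.14, 3.14, 3.14, 3.14].

### API

Orientations are given as a rotation vector (axis times angle).
In Python, from station import ctrl, vision gives the robot as it stands. The module is installed in compiled form; this text tells all that it offers.
- The arm moves only by the tool drive_tool, never from a script. Its argument "rows" is a list of rows, each a list of 2 entries, a list of its own where there are three numbers: the shift along the tool's x, y, z in m, then the turn about the tool's z in rad. A call has 1 to 10 rows; each row shifts and turns the commanded pose from where the row before left it, along the tool's axes as they then stand; what a row does not reach is not made up. A row lasts 1/10 s, in which the tool goes at most 50 mm and 8.59 degrees, less where a joint would pass 70% of its speed; a pose out of reach is approached as far as the arm can. A call with a gripper value outside its range is refused whole. "jaw" is the closure, from 0 (fully open) to 1 (shut), set as the call begins (left out, the last holds). The fingers move at their own pace and stop on an object; "grip_force" is the grip in N (left out, the last holds). Time passes only in rows, so rows that do not move let the fingers close. It gives the time, the measured TCP pose, the force, the opening and the grip force at its end, in the units of the state.
- ctrl.get_obs(): the state, without advancing time (a new reading comes with each control period).
- vision.get_image(name): name is "scene" or "top" or "wrist"; returns a dict with "image" (420x560x3 uint8, blue, green, red), "vertical_fov" (degrees; the focal length in pixels is half the picture's height over the tangent of half this angle, whatever the lens; pixels are square), "cx", "cy" (the principal point, pixels), "dist_coeffs" ([k1, k2, p1, p2, k3] as OpenCV has them; the pictures are not rectified), "R" (3x3) and "t" (3): a world point X has camera coordinates R X + t. Camera axes: x right, y down, z forward; pixel columns grow to the right and rows downward; lengths in m; the calibration is good to about 2 mm. A picture is of the moment at which its call begins. There is no depth.
- ctrl.finish_job(): hands the job in; it is judged then, once.
The state is a dict: "t": time; "q": joint angles; "dq": joint speeds; "effort": joint torques, N m; "tool_pos": TCP position; "tool_rot": TCP orientation; "contact_force": force on the tool from outside, world axes, zero at the start; "wrist_torque": the same for the moment, N m; "opening": finger opening in m; "grip_force": force on a finger pad.
Only numpy, scipy, OpenCV 4.12 (cv2) and the standard library are available. Lean on these libraries where they do the work, as an engineer would, in place of code of your own. Each camera call takes 0.05 s, during which the arm holds its last target. There are 200 camera calls.

## Working session

There is one attempt and no reset: what is moved stays moved. The work goes in short steps, Python scripts to look and compute and a tool call to move; the robot and the scene stay as the last step left them, time stands still between calls to the robot, and variables do not carry over. Pictures are saved under pics/ and viewed, at most 14 in all, crops included, and the job is handed in when it is done.

Besides the shell and the picture viewer there is one more tool, called after "Call:" as name([rows], argument=value, ...), one row to a line, values as JSON. drive_tool: Moves the arm, as the interface text tells. Its arguments: {"type":"object","properties":{"rows":{"type":"array","items":{"type":"array"}},"jaw":{"type":"number"},"grip_force":{"type":"number"}},"required":["rows"]}

```bash
mkdir -p pics; cat > h.py <<'E'
import numpy as np, cv2
from station import ctrl, vision
def K(d):
    f=210/np.tan(np.radians(d["vertical_fov"])/2)
    return np.array([[f,0,d["cx"]],[0,f,d["cy"]],[0,0,1]])
def cast(d,uv,z):
    n=cv2.undistortPoints(np.array(uv,float).reshape(-1,1,2),K(d),np.array(d["dist_coeffs"],float)).reshape(-1,2)
    R=np.array(d["R"]);t=np.array(d["t"]);c=-R.T@t
    r=np.c_[n,np.ones(len(n))]@R
    z=np.broadcast_to(z,len(n))
    return c+r*((z-c[2])/r[:,2])[:,None]
def proj(d,P):
    R=np.array(d["R"],float);t=np.array(d["t"],float)
    return cv2.projectPoints(np.array(P,float).reshape(-1,1,3),cv2.Rodrigues(R)[0],t,K(d),np.array(d["dist_coeffs"],float))[0].reshape(-1,2)
E
python3 - <<'E'
from h import *
import pickle
for n in("scene","top"):
    d=vision.get_image(n);pickle.dump(d,open(n+".pkl","wb"))
    cv2.imwrite(f"pics/{n}0.png",cv2.resize(d["image"],(800,600),interpolation=cv2.INTER_CUBIC))
    R=np.array(d["R"]);print(n,-R.T@np.array(d["t"]),R[2],d["vertical_fov"])
o=ctrl.get_obs();print(o,ctrl.finger_overhang)
E
```

```text
scene [1.2547209  0.13921474 0.75231703] [-0.73674907 -0.13245348 -0.66306627] 45.652225967590326
top [ 0.35881115 -0.01279965  0.92086986] [ 0.1120205   0.03030696 -0.99324362] 52.82963869242825
{'t': 0.1, 'q': array([ 1.11798229e+00,  5.33123440e-02,  1.61413959e+00, -3.40672577e-05,
        1.47599128e+00, -1.18987195e-01]), 'dq': array([ 0.00024938, -0.00174297, -0.00174541, -0.0008904 ,  0.00052068,
       -0.0009293 ]), 'effort': array([ 1.38012783e-04, -3.94907105e+01, -3.71361351e+01, -7.80937648e-05,
        3.99779718e-03, -1.08001527e-05]), 'tool_pos': array([0.20460125, 0.59011607, 0.30278271]), 'tool_rot': array([-5.21855957e-01, -3.09744869e+00,  2.80344742e-03]), 'contact_force': array([-0.01427254,  0.6704643 ,  0.56476362]), 'wrist_torque': array([ 0.02948394,  0.03585482, -0.01494919]), 'grip_force': 0.0, 'opening': 0.0856524875718466} 0.0726
```

View pics/scene0.png

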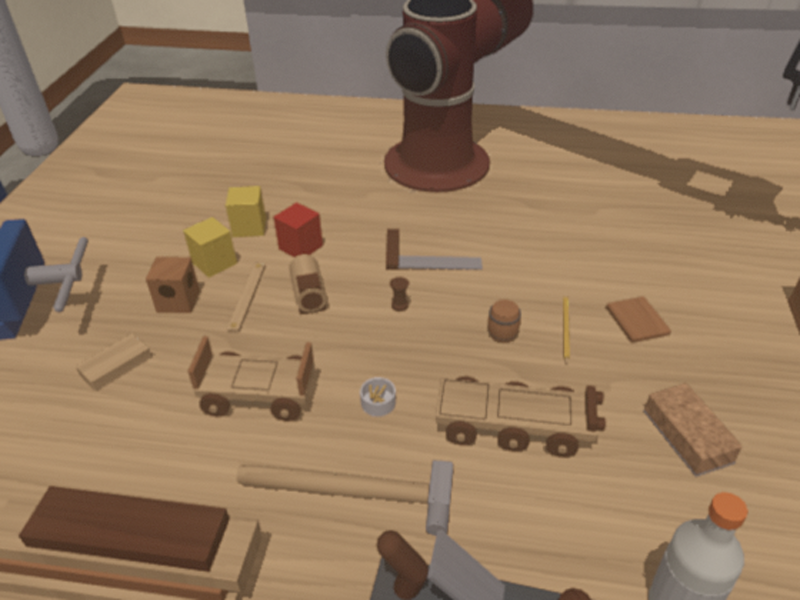

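View pics/top0.png

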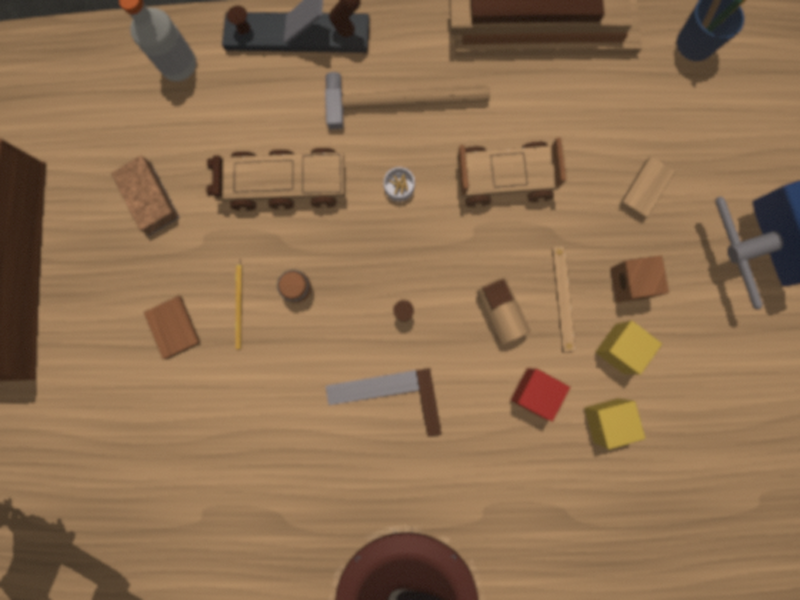

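The top view shows the engine at (280,180), front to the left; the wagon at (510,170), the cab at (645,277), boiler (503,313), chimney (403,312), barrel (293,287), roof (172,326) and tin (400,183). Next is an enlarged crop.

```bash
python3 - <<'E'
from h import *
import pickle
im=pickle.load(open("top.pkl","rb"))["image"]
a=cv2.resize(im[95:155,140:407],(800,180),interpolation=cv2.INTER_CUBIC)
b=cv2.resize(im[165:285,95:481],(800,249),interpolation=cv2.INTER_CUBIC)
cv2.imwrite("pics/c1.png",np.clip(1.5*np.vstack([a,b]).astype(float),0,255).astype(np.uint8))
E
```

```text
(no output)
```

View pics/c1.png

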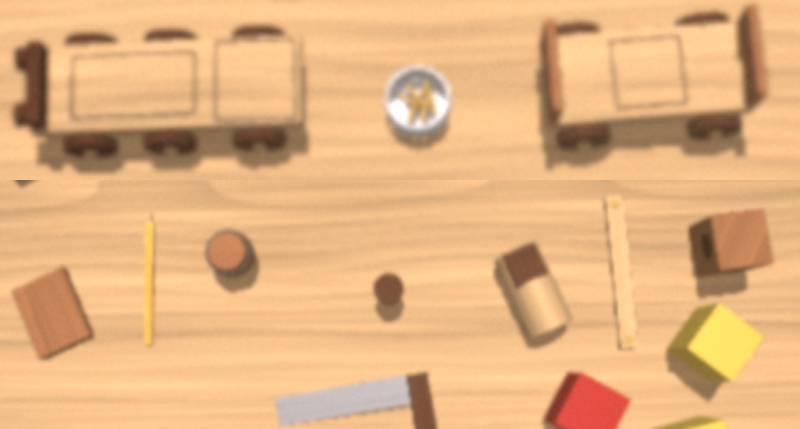

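The crop shows the outlines clearly: cab ≈(217..298, 40..120), boiler ≈(71..195, 55..115), wagon square ≈(611..687, 38..105). The part tops are visible below them.

```bash
python3 - <<'E'
from h import *
import pickle
d=pickle.load(open("top.pkl","rb"))
A=lambda p:np.array(p)/2.996+[140,95]
B=lambda p:(np.array(p)-[0,180])/2.0725+[95,165]
def show(n,p,z):
    P=cast(d,p,z)[:,:2]; print(n,"c",P.mean(0).round(4),"sides",[(round(float(np.linalg.norm(v)),4),round(float(np.degrees(np.arctan2(v[1],v[0]))),1)) for v in np.roll(P,-1,0)-P])
show("cabout",A([(217,42),(296,37),(299,121),(215,119)]),.042)
show("boilout",A([(72,58),(193,51),(196,112),(70,118)]),.042)
show("wag",A([(611,41),(682,36),(687,103),(615,107)]),.042)
show("cab",B([(711,217),(768,209),(773,262),(725,272)]),.07)
show("roof",B([(13,292),(65,267),(91,335),(42,358)]),.012)
show("seat",B([(503,260),(534,244),(549,271),(519,287)]),.054)
show("boilcyl(far edge)",B([(532,244),(569,320),(535,345),(503,260)]),.04)
show("barrel",B([(227,252)]),.054); show("chim",B([(388,287)]),.048)
show("tin",A([(418,97)]),.026)
E
```

```text
cabout c [0.6463 0.1115] sides [(0.0577, -88.4), (0.0629, -178.6), (0.0608, 86.6), (0.0578, -1.4)]
boilout c [0.6459 0.2023] sides [(0.0895, -89.0), (0.046, -177.1), (0.0925, 90.6), (0.0453, -0.8)]
wag c [ 0.6437 -0.1703] sides [(0.0514, -87.1), (0.05, -179.1), (0.0516, 91.9), (0.0491, 0.7)]
cab c [ 0.4725 -0.3584] sides [(0.0587, -83.4), (0.053, -178.9), (0.0498, 100.0), (0.0558, 10.7)]
roof c [0.4206 0.352 ] sides [(0.063, -66.0), (0.0789, -158.0), (0.0584, 113.7), (0.0786, 25.3)]
seat c [ 0.4543 -0.1436] sides [(0.035, -64.1), (0.0307, -153.3), (0.034, 116.5), (0.0311, 28.5)]
boilcyl(far edge) c [ 0.4287 -0.1532] sides [(0.0849, -156.4), (0.0426, 124.5), (0.0911, 18.5), (0.0338, -62.6)]
barrel c [0.4753 0.1552] sides [(0.0, 0.0)]
chim c [ 0.4367 -0.0057] sides [(0.0, 0.0)]
tin c [ 0.6343 -0.0044] sides [(0.0, 0.0)]
```

```bash
cat >> h.py <<'E'
def pose():
    o=ctrl.get_obs();R=cv2.Rodrigues(np.array(o["tool_rot"]))[0]
    return np.array(o["tool_pos"]),np.arctan2(R[1,1],R[0,1]),R[2,2],o
def plan(wps,vmax=.045):
    """wps: (x,y,z,psi deg | None to keep); rows in the tool's axes"""
    p,a,rz,o=pose();rows=[]
    print("at",p.round(4),round(float(np.degrees(a)),2),"tilt",round(float(rz),5))
    for w in wps:
        q=np.array(w[:3],float);b=a if w[3] is None else a+(np.radians(w[3])-a+np.pi)%(2*np.pi)-np.pi
        v=w[4] if len(w)>4 else vmax
        n=max(1,int(np.ceil(np.linalg.norm(q-p)/v)),int(np.ceil(abs(b-a)/.145)))
        for k in range(n):
            s=(q-p)/(n-k)
            x=np.array([-np.sin(a),np.cos(a)]);y=np.array([np.cos(a),np.sin(a)])
            l=np.round([s[:2]@x,s[:2]@y,-s[2]],3 if n-k>1 else 4);t=round(-(b-a)/(n-k),3)
            rows.append([l.tolist(),t]);p=p+np.r_[l[0]*x+l[1]*y,-l[2]];a-=t
    for i in range(0,len(rows),10):print(str(rows[i:i+10]).replace(" ",""))
E
python3 - <<'E'
from h import *
d=vision.get_image("wrist");R=np.array(d["R"]);p,a,_,o=pose()
T=cv2.Rodrigues(o["tool_rot"])[0]
print("cam in tool",T.T@(-R.T@np.array(d["t"])-p),"fwd in tool",T.T@R[2],"right",T.T@R[0],d["vertical_fov"])
plan([(.42,.2,.27,0),(.46,-.345,.27,-84)])
E
```

```text
cam in tool [ 0.064873   -0.00076164 -0.06970792] fwd in tool [-2.57040439e-01  4.93555065e-04  9.66400522e-01] right [ 6.17432392e-04  9.99999749e-01 -3.46491791e-04] 61.47349587479201
at [0.2046 0.5902 0.303 ] 70.88 tilt -1.0
[[[-0.033,-0.03,0.003],np.float64(0.124)],[[-0.037,-0.025,0.003],np.float64(0.124)],[[-0.039,-0.021,0.003],np.float64(0.124)],[[-0.042,-0.016,0.003],np.float64(0.124)],[[-0.043,-0.01,0.003],np.float64(0.124)],[[-0.044,-0.005,0.004],np.float64(0.123)],[[-0.045,0.0,0.003],np.float64(0.124)],[[-0.044,0.006,0.004],np.float64(0.123)],[[-0.043,0.011,0.003],np.float64(0.124)],[[-0.0416,0.0172,0.004],np.float64(0.123)]]
[[[-0.042,0.003,-0.0],np.float64(0.113)],[[-0.041,0.008,-0.0],np.float64(0.113)],[[-0.04,0.012,-0.0],np.float64(0.113)],[[-0.039,0.017,-0.0],np.float64(0.113)],[[-0.036,0.021,-0.0],np.float64(0.113)],[[-0.034,0.025,-0.0],np.float64(0.113)],[[-0.031,0.029,-0.0],np.float64(0.113)],[[-0.027,0.032,-0.0],np.float64(0.113)],[[-0.023,0.035,-0.0],np.float64(0.112)],[[-0.02,0.037,-0.0],np.float64(0.113)]]
[[[-0.015,0.039,-0.0],np.float64(0.112)],[[-0.011,0.041,-0.0],np.float64(0.113)],[[-0.0057,0.0415,-0.0],np.float64(0.112)]]
```

Call:
drive_tool([
  [[-0.033,-0.03,0.003],0.124],
  [[-0.037,-0.025,0.003],0.124],
  [[-0.039,-0.021,0.003],0.124],
  [[-0.042,-0.016,0.003],0.124],
  [[-0.043,-0.01,0.003],0.124],
  [[-0.044,-0.005,0.004],0.123],
  [[-0.045,0.0,0.003],0.124],
  [[-0.044,0.006,0.004],0.123],
  [[-0.043,0.011,0.003],0.124],
  [[-0.042,0.017,0.004],0.123],
], jaw=0)

```text
t: 1.15
tool_pos: [0.4203, 0.1981, 0.2708]
tool_rot: [2.227, 2.216, 0.001]
contact_force: [0.4, 1.2, 0.3]
opening: 0.0852
grip_force: 0.0
```

Call:
drive_tool([
  [[-0.042,0.003,0],0.113],
  [[-0.041,0.008,0],0.113],
  [[-0.04,0.012,0],0.113],
  [[-0.039,0.017,0],0.113],
  [[-0.036,0.021,0],0.113],
  [[-0.034,0.025,0],0.113],
  [[-0.031,0.029,0],0.113],
  [[-0.027,0.032,0],0.113],
  [[-0.023,0.035,0],0.112],
  [[-0.02,0.037,0],0.113],
])

```text
t: 2.15
tool_pos: [0.4503, -0.2211, 0.2707]
tool_rot: [-3.067, -0.681, -0.0]
contact_force: [-0.1, -0.3, -0.2]
opening: 0.0852
grip_force: 0.0
```

Call:
drive_tool([
  [[-0.015,0.039,0],0.112],
  [[-0.011,0.041,0],0.113],
  [[-0.006,0.042,0],0.112],
  [[0,0,0],0],
  [[0,0,0],0],
])

```text
t: 2.65
tool_pos: [0.4595, -0.3461, 0.2702]
tool_rot: [-3.136, -0.164, 0.001]
contact_force: [0.2, 0.9, 0.3]
opening: 0.0857
grip_force: 0.0
```

```bash
sed -i 's/t=round(-(b-a)/t=round(float(-(b-a))/' h.py; sed -i 's/float(-(b-a))\/(n-k),3)/float(-(b-a)\/(n-k)),3)/' h.py
cat >> h.py <<'E'
def snap(name,view=False):
    import pickle
    d=vision.get_image("wrist");pickle.dump(d,open(name+".pkl","wb"))
    cv2.imwrite(f"pics/{name}.png",np.clip(1.4*cv2.resize(d["image"],(784,588),interpolation=cv2.INTER_CUBIC).astype(float),0,255).astype(np.uint8));return d
E
python3 - <<'E'
from h import *
snap("w1");print(pose()[:3])
E
```

```text
(array([ 0.45960388, -0.34519819,  0.27033303]), np.float64(-1.4654175917798016), np.float64(-0.9999989038355519))
```

View pics/w1.png

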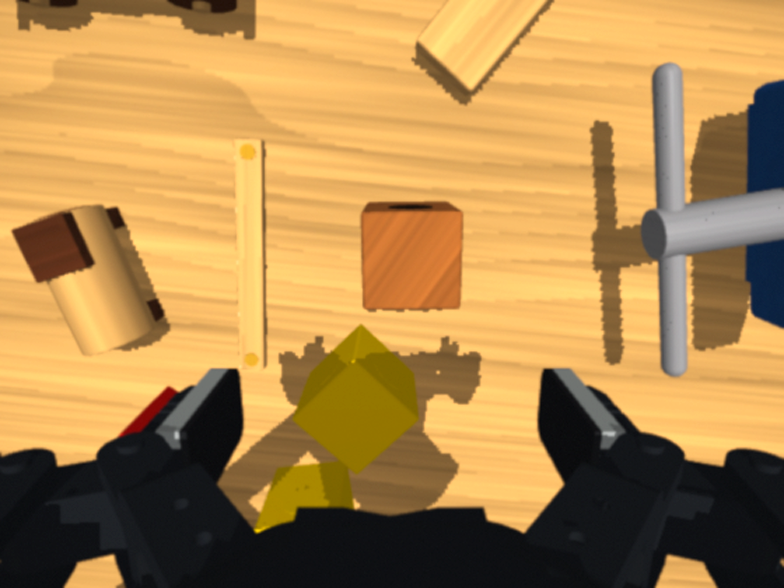

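The wrist view shows the cab top as a square with corners (362,211), (462,210), (461,307), (363,308). The yellow block lies just behind it, and the fingers are clear either side.

```bash
cat >> h.py <<'E'
def quad(d,p,z,sc=1.4):
    P=cast(d,np.array(p)/sc,z)[:,:2];v=np.roll(P,-1,0)-P
    print("c",P.mean(0).round(4),"len",np.linalg.norm(v,axis=1).round(4),"ang",np.degrees(np.arctan2(v[:,1],v[:,0])).round(1));return P.mean(0)
E
python3 - <<'E'
from h import *
import pickle
d=pickle.load(open("w1.pkl","rb"))
c=quad(d,[(362,211),(462,210),(461,307),(363,308)],.07)
P=quad(d,[(14,229),(67,212),(93,265),(38,282)],.054)
plan([(*c,.17,-83.5),(*c,.094,-83.5,.03)])
E
```

```text
c [ 0.4732 -0.3572] len [0.0541 0.0547 0.0558 0.0547] ang [ -83.4 -172.5   96.7    5.8]
c [ 0.4558 -0.1465] len [0.0348 0.033  0.0368 0.0331] ang [ -67.7 -155.4  112.4   21. ]
at [ 0.4596 -0.3452  0.2703] -83.96 tilt -1.0
[[[0.004,0.004,0.033],-0.003],[[0.004,0.005,0.034],-0.003],[[0.0042,0.0044,0.0333],-0.002],[[0.0,-0.0,0.025],-0.0],[[0.0,-0.0,0.026],-0.0],[[0.0,-0.0,0.025],-0.0]]
```

Call:
drive_tool([
  [[0.004,0.004,0.033],-0.003],
  [[0.004,0.005,0.034],-0.003],
  [[0.004,0.004,0.033],-0.002],
  [[0,0,0.025],0],
  [[0,0,0.026],0],
  [[0,0,0.025],0],
  [[0,0,0],0],
])

```text
t: 3.4
tool_pos: [0.4713, -0.3537, 0.0909]
tool_rot: [-3.13, -0.18, 0.009]
contact_force: [-0.9, 1.5, -0.9]
opening: 0.0853
grip_force: 0.0
```

Call:
drive_tool([
  [[0,0,0],0],
  [[0,0,0],0],
  [[0,0,0],0],
  [[0,0,0],0],
  [[0,0,0],0],
  [[0,0,0],0],
], jaw=1, grip_force=40)

```text
t: 4.0
tool_pos: [0.4743, -0.358, 0.0973]
tool_rot: [3.135, 0.177, 0.004]
contact_force: [0.7, 1.7, 7.8]
opening: 0.0558
grip_force: 44.6
```

```bash
python3 - <<'E'
from h import *
plan([(.4743,-.358,.2,-83.5),(.55,.15,.26,-89.5)])
E
```

```text
at [ 0.4743 -0.358   0.0973] -83.53 tilt -0.99999
[[[0.0,-0.0,-0.034],-0.0],[[0.0,-0.0,-0.034],-0.0],[[0.0,-0.0,-0.0347],-0.001],[[0.011,-0.041,-0.005],0.009],[[0.011,-0.041,-0.005],0.009],[[0.01,-0.042,-0.005],0.009],[[0.01,-0.042,-0.005],0.009],[[0.01,-0.042,-0.005],0.009],[[0.009,-0.042,-0.005],0.009],[[0.009,-0.042,-0.005],0.009]]
[[[0.008,-0.042,-0.005],0.008],[[0.008,-0.042,-0.005],0.009],[[0.008,-0.042,-0.005],0.008],[[0.007,-0.042,-0.005],0.009],[[0.0075,-0.0418,-0.005],0.008]]
```

Call:
drive_tool([
  [[0,0,-0.01],0],
  [[0,0,-0.034],0],
  [[0,0,-0.034],0],
  [[0,0,-0.025],0],
  [[0.011,-0.041,-0.005],0.009],
  [[0.011,-0.041,-0.005],0.009],
  [[0.01,-0.042,-0.005],0.009],
  [[0.01,-0.042,-0.005],0.009],
  [[0.01,-0.042,-0.005],0.009],
  [[0.009,-0.042,-0.005],0.009],
])

```text
t: 5.0
tool_pos: [0.5111, -0.1012, 0.2284]
tool_rot: [3.14, 0.091, 0.0]
contact_force: [0.1, 0.1, -2.3]
opening: 0.0557
grip_force: 43.9
```

Call:
drive_tool([
  [[0.009,-0.042,-0.005],0.009],
  [[0.008,-0.042,-0.005],0.008],
  [[0.008,-0.042,-0.005],0.009],
  [[0.008,-0.042,-0.005],0.008],
  [[0.007,-0.042,-0.005],0.009],
  [[0.007,-0.042,-0.005],0.008],
  [[0,0,0],0],
  [[0,0,0],0],
  [[0,0,0],0],
])

```text
t: 5.9
tool_pos: [0.5486, 0.15, 0.2576]
tool_rot: [3.141, 0.011, -0.001]
contact_force: [0.4, 0.6, -1.7]
opening: 0.0555
grip_force: 43.8
```

```bash
python3 - <<'E'
from h import *
snap("w2");print(pose()[:3])
E
```

```text
(array([0.54866663, 0.14975142, 0.25755687]), np.float64(-1.564298162717052), np.float64(-0.9999996080117136))
```

View pics/w2.png

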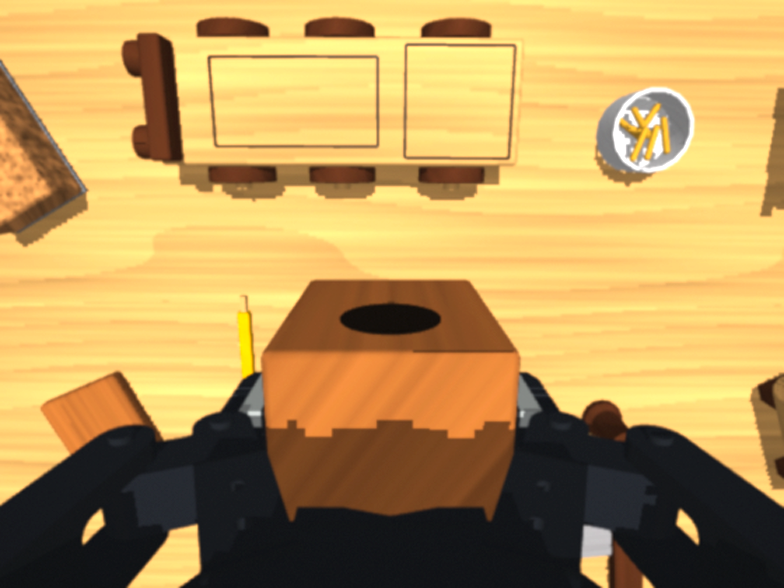

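```bash
python3 - <<'E'
from h import *
import pickle
d=pickle.load(open("w2.pkl","rb"))
c=quad(d,[(405,44),(515,45),(516,158),(405,157)],.042)
b=quad(d,[(209,56),(377,56),(378,146),(215,147)],.042)
print("loco yaw",np.degrees(np.arctan2(*(b-c)[::-1])),np.linalg.norm(b-c))
e=np.array([(311,281),(468,281)])/1.4
for z in(.156,.160,.164):
    P=cast(d,e,z);print(z,P[:,:2].round(4),np.linalg.norm(P[0]-P[1]))
e=np.array([(264,352),(517,352)])/1.4
for z in(.226,.230,.234):
    P=cast(d,e,z);print(z,P[:,:2].round(4),np.linalg.norm(P[0]-P[1]))
E
```

```text
c [0.6456 0.1119] len [0.0583 0.0581 0.0619 0.0578] ang [ -89.9 -175.5   90.     0.9]
c [0.6451 0.2019] len [0.0895 0.046  0.0906 0.0467] ang [ -89.8 -179.2   90.7   -0.5]
loco yaw 90.31943973451605 0.09001080978221183
0.156 [[0.5726 0.1777]
 [0.573  0.1217]] 0.055979457767303085
0.16 [[0.5736 0.177 ]
 [0.574  0.1224]] 0.05467355498998304
0.164 [[0.5745 0.1764]
 [0.5749 0.123 ]] 0.05336765221266299
0.226 [[0.5733 0.1772]
 [0.5737 0.1216]] 0.05556425878047982
0.23 [[0.5749 0.1761]
 [0.5753 0.1228]] 0.05337379898399449
0.234 [[0.5764 0.175 ]
 [0.5769 0.1239]] 0.05118333918750917
```

```bash
python3 - <<'E'
from h import *
plan([(.648,.1118,.2,-89.7),(.648,.1118,.148,-89.7,.03)])
E
```

```text
at [0.5487 0.1498 0.2576] -89.63 tilt -1.0
[[[0.033,0.013,0.019],0.0],[[0.033,0.013,0.019],0.001],[[0.0331,0.0126,0.0196],0.0],[[-0.0,-0.0,0.026],0.0],[[-0.0,-0.0,0.026],0.0]]
```

Call:
drive_tool([
  [[0.033,0.013,0.019],0],
  [[0.033,0.013,0.019],0.001],
  [[0.033,0.0125,0.0195],0],
  [[0,0,0.026],0],
  [[0,0,0.026],0],
  [[0,0,0],0],
  [[0,0,0],0],
  [[0,0,0],0],
])

```text
t: 6.75
tool_pos: [0.6492, 0.1126, 0.1506]
tool_rot: [-3.141, -0.01, -0.005]
contact_force: [0.4, 0.2, -0.1]
opening: 0.0551
grip_force: 43.9
```

Call:
drive_tool([
  [[0,0,0],0],
  [[0,0,0],0],
  [[0,0,0],0],
])

```text
t: 7.05
tool_pos: [0.6486, 0.1132, 0.1495]
tool_rot: [-3.142, -0.011, -0.003]
contact_force: [0.6, -0.3, -1.5]
opening: 0.0556
grip_force: 43.9
```

Call:
drive_tool([
  [[-0.0005,-0.0005,0.004],0],
  [[0,0,0],0],
  [[0,0,0],0],
  [[0,0,0],0],
])

```text
t: 7.45
tool_pos: [0.6477, 0.1136, 0.1442]
tool_rot: [3.142, 0.011, -0.0]
contact_force: [0.5, -0.8, -1.5]
opening: 0.0557
grip_force: 43.9
```

Call:
drive_tool([
  [[0,0.002,0.002],0],
  [[0,0,0],0],
  [[0,0,0],0],
  [[0,0,0],0],
])

```text
t: 7.85
tool_pos: [0.6478, 0.1115, 0.1424]
tool_rot: [-3.142, -0.011, -0.0]
contact_force: [0.3, -0.1, -1.5]
opening: 0.0559
grip_force: 43.9
```

Call:
drive_tool([
  [[0,0,0.002],0],
  [[0,0,0],0],
  [[0,0,0],0],
  [[0,0,0],0],
])

```text
t: 8.25
tool_pos: [0.6477, 0.1115, 0.1404]
tool_rot: [3.142, 0.011, -0.0]
contact_force: [0.0, -0.2, -1.6]
opening: 0.0556
grip_force: 43.9
```

Call:
drive_tool([
  [[0,0,0.0015],0],
  [[0,0,0],0],
  [[0,0,0],0],
])

```text
t: 8.55
tool_pos: [0.648, 0.1116, 0.1393]
tool_rot: [-3.142, -0.011, -0.001]
contact_force: [-0.3, 0.8, 0.7]
opening: 0.0554
grip_force: 44.1
```

Call:
drive_tool([
  [[0,0,0.001],0],
  [[0,0,0],0],
  [[0,0,0],0],
])

```text
t: 8.85
tool_pos: [0.6481, 0.1116, 0.1394]
tool_rot: [3.141, 0.011, 0.001]
contact_force: [-3.0, 0.4, 6.1]
opening: 0.0554
grip_force: 44.7
```

Call:
drive_tool([
  [[0,0,0],0],
  [[0,0,0],0],
  [[0,0,0],0],
  [[0,0,0],0],
  [[0,0,0],0],
], jaw=0)

```text
t: 9.35
tool_pos: [0.6477, 0.1115, 0.1377]
tool_rot: [3.142, 0.011, -0.0]
contact_force: [0.2, -0.2, -0.3]
opening: 0.0852
grip_force: 0.0
```

```bash
python3 - <<'E'
from h import *
print(pose()[3]["opening"])
plan([(.648,.1116,.25,None,.035),(.42,-.15,.25,-66)])
E
```

```text
0.08521261979365385
at [0.6477 0.1115 0.1377] -89.61 tilt -1.0
[[[0.0,-0.0,-0.028],-0.0],[[0.0,-0.0,-0.028],-0.0],[[0.0,-0.0,-0.028],-0.0],[[0.0003,-0.0001,-0.0283],-0.0],[[-0.029,0.033,-0.0],-0.052],[[-0.03,0.031,-0.0],-0.051],[[-0.032,0.029,-0.0],-0.052],[[-0.033,0.028,-0.0],-0.051],[[-0.035,0.026,-0.0],-0.052],[[-0.036,0.024,-0.0],-0.051]]
[[[-0.037,0.022,-0.0],-0.052],[[-0.0387,0.0201,-0.0],-0.051]]
```

Call:
drive_tool([
  [[0,0,-0.028],0],
  [[0,0,-0.028],0],
  [[0,0,-0.028],0],
  [[0,0,-0.028],0],
  [[-0.029,0.033,0],-0.052],
  [[-0.03,0.031,0],-0.051],
  [[-0.032,0.029,0],-0.052],
  [[-0.033,0.028,0],-0.051],
  [[-0.035,0.026,0],-0.052],
  [[-0.036,0.024,0],-0.051],
])

```text
t: 10.35
tool_pos: [0.4757, -0.086, 0.2499]
tool_rot: [3.101, 0.498, 0.001]
contact_force: [0.9, -0.2, -0.4]
opening: 0.0855
grip_force: 0.0
```

Call:
drive_tool([
  [[-0.037,0.022,0],-0.052],
  [[-0.0385,0.02,0],-0.051],
  [[0,0,0],0],
  [[0,0,0],0],
  [[0,0,0],0],
])

```text
t: 10.85
tool_pos: [0.4203, -0.1495, 0.2501]
tool_rot: [-3.073, -0.654, -0.001]
contact_force: [0.3, -0.9, -0.6]
opening: 0.0853
grip_force: 0.0
```

```bash
python3 - <<'E'
from h import *
snap("w3");print(pose()[:3])
E
```

```text
(array([ 0.42047489, -0.14931405,  0.2499857 ]), np.float64(-1.1507852256483329), np.float64(-0.9999999555327281))
```

View pics/w3.png

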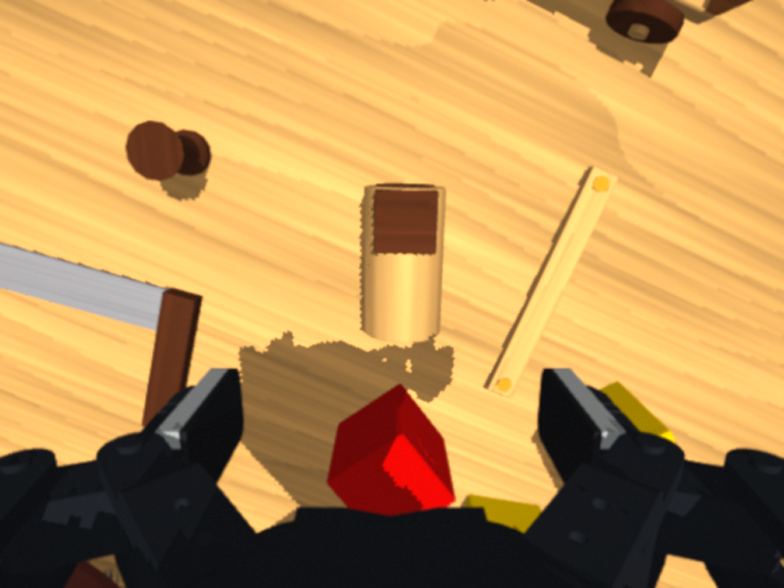

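The boiler is upright in the picture: seat corners (374,191), (438,191), (436,254), (373,252), midline at x≈404. The chimney top is at (155,151).

```bash
python3 - <<'E'
from h import *
import pickle
d=pickle.load(open("w3.pkl","rb"))
s=quad(d,[(374,191),(438,191),(436,254),(373,252)],.054)
u=np.array([np.cos(np.radians(24)),np.sin(np.radians(24))])
print("chim",cast(d,[(155/1.4,151/1.4)],.048))
E1=cast(d,np.array([(404,186),(404,338)])/1.4,[.052,.045])[:,:2];print("ends",E1,E1.mean(0),np.linalg.norm(E1[0]-E1[1]))
L=cast(d,np.array([(365,190),(366,300),(444,190),(442,300)])/1.4,.035)[:,:2];v=[L[0]-L[1],L[2]-L[3]];print([np.degrees(np.arctan2(a[1],a[0])) for a in v])
c=s-.026*u;print("centre",c)
plan([(*c,.15,-66),(*c,.084,-66,.03)])
E
```

```text
c [ 0.4549 -0.1436] len [0.0338 0.0337 0.0343 0.0326] ang [ -65.9 -156.4  112.2   22.6]
chim [[ 0.43474316 -0.00679805  0.048     ]]
ends [[ 0.4719841  -0.13515749]
 [ 0.39203569 -0.17175442]] [ 0.4320099  -0.15345595] 0.08792657633609806
[np.float64(23.858807783353573), np.float64(24.583267343380207)]
centre [ 0.43113605 -0.15418885]
at [ 0.4205 -0.1493  0.25  ] -65.94 tilt -1.0
[[[0.003,0.003,0.033],0.0],[[0.002,0.003,0.033],0.001],[[0.0027,0.0028,0.034],0.0],[[0.0,-0.0,0.022],0.0],[[0.0,-0.0,0.022],0.0],[[0.0,-0.0,0.022],0.0]]
```

Call:
drive_tool([
  [[0.003,0.003,0.033],0],
  [[0.002,0.003,0.033],0.001],
  [[0.0027,0.0028,0.034],0],
  [[0,0,0.022],0],
  [[0,0,0.022],0],
  [[0,0,0.022],0],
  [[0,0,0],0],
  [[0,0,0],0],
  [[0,0,0],0],
])

```text
t: 11.8
tool_pos: [0.4317, -0.155, 0.0853]
tool_rot: [3.071, 0.653, 0.003]
contact_force: [1.1, 0.7, 0.5]
opening: 0.0851
grip_force: 0.0
```

Call:
drive_tool([
  [[0,0,0],0],
  [[0,0,0],0],
  [[0,0,0],0],
  [[0,0,0],0],
  [[0,0,0],0],
  [[0,0,0],0],
  [[0,0,0],0],
], jaw=1, grip_force=40)

```text
t: 12.5
tool_pos: [0.4311, -0.1552, 0.085]
tool_rot: [3.073, 0.651, 0.002]
contact_force: [-1.4, 2.4, 6.1]
opening: 0.0471
grip_force: 41.6
```

```bash
python3 - <<'E'
from h import *
p=pose()[0]
plan([(*p[:2],.24,None),(.53,.16,.26,0.3)])
E
```

```text
at [ 0.4311 -0.1552  0.085 ] -66.07 tilt -1.0
[[[0.0,0.0,-0.039],-0.0],[[0.0,0.0,-0.039],-0.0],[[0.0,0.0,-0.039],-0.0],[[0.0,0.0,-0.038],-0.0],[[0.027,-0.031,-0.003],-0.145],[[0.032,-0.027,-0.002],-0.145],[[0.035,-0.022,-0.003],-0.145],[[0.038,-0.017,-0.002],-0.145],[[0.04,-0.011,-0.003],-0.145],[[0.041,-0.005,-0.002],-0.144]]
[[[0.041,0.001,-0.003],-0.145],[[0.04,0.0067,-0.002],-0.144]]
```

Call:
drive_tool([
  [[0,0,-0.015],0],
  [[0,0,-0.039],0],
  [[0,0,-0.039],0],
  [[0,0,-0.039],0],
  [[0,0,-0.023],0],
  [[0.027,-0.031,-0.003],-0.145],
  [[0.032,-0.027,-0.002],-0.145],
  [[0.035,-0.022,-0.003],-0.145],
  [[0.038,-0.017,-0.002],-0.145],
  [[0.04,-0.011,-0.003],-0.145],
])

```text
t: 13.5
tool_pos: [0.492, 0.0448, 0.2514]
tool_rot: [-2.637, -1.707, 0.001]
contact_force: [1.0, 0.4, -2.0]
opening: 0.0468
grip_force: 41.7
```

Call:
drive_tool([
  [[0.041,-0.005,-0.002],-0.144],
  [[0.041,0.001,-0.003],-0.145],
  [[0.04,0.007,-0.002],-0.144],
  [[0,0.02,0],0],
  [[0,0,0],0],
  [[0,0,0],0],
  [[0,0,0],0],
])

```text
t: 14.2
tool_pos: [0.5489, 0.1597, 0.2583]
tool_rot: [-2.216, -2.225, 0.002]
contact_force: [0.0, -0.6, -1.4]
opening: 0.047
grip_force: 41.6
```

```bash
python3 - <<'E'
from h import *
snap("w4");print(pose()[:3])
E
```

```text
(array([0.54892177, 0.1596502 , 0.25846551]), np.float64(0.0038928239095680282), np.float64(-0.9999995536189785))
```

View pics/w4.png

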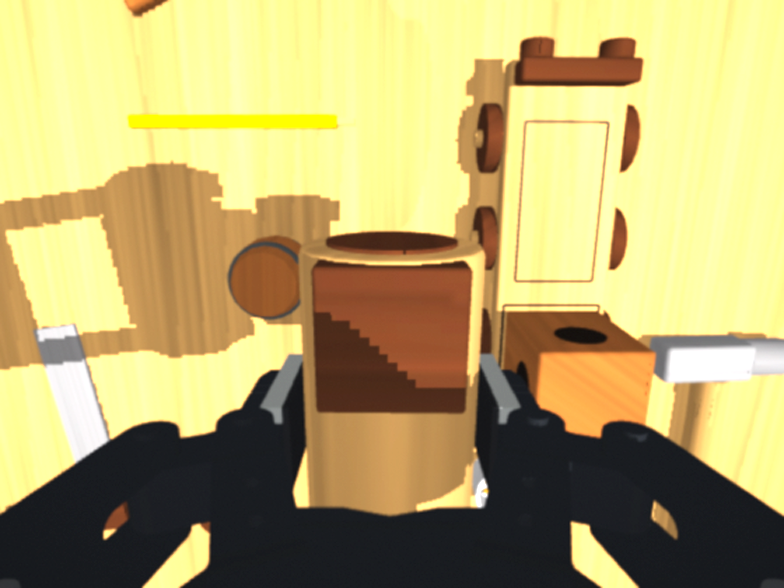

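```bash
python3 - <<'E'
from h import *
import pickle
d=pickle.load(open("w4.pkl","rb"))
print("outline front",cast(d,np.array([(504,305),(599,306)])/1.4,.042)[:,:2])
print("cab base front",cast(d,np.array([(505,313),(605,313)])/1.4,.042)[:,:2])
print("cab top front",cast(d,np.array([(505,353),(654,352)])/1.4,.112)[:,:2])
b=quad(d,[(526,122),(608,122),(593,281),(515,281)],.042)
s=quad(d,[(313,264),(470,265),(466,411),(317,411)],.2585-.031)
print("seat-tcp",s-pose()[0][:2])
E
```

```text
outline front [[0.61732132 0.14188674]
 [0.67492651 0.14153698]]
cab base front [[0.61825154 0.13685273]
 [0.67909671 0.13713479]]
cab top front [[0.60250397 0.138646  ]
 [0.67263167 0.13938128]]
c [0.6459 0.2018] len [0.0453 0.09   0.0466 0.0898] ang [   0.5  -89.1 -179.7   90. ]
c [0.549 0.187] len [0.0326 0.0335 0.0335 0.0337] ang [-1.000e-01 -8.890e+01 -1.797e+02  8.950e+01]
seat-tcp [8.56925908e-05 2.73370346e-02]
```

```bash
python3 - <<'E'
from h import *
plan([(.6458,.201,.22,.3),(.6458,.201,.132,.3,.03)])
E
```

```text
at [0.5489 0.1597 0.2585] 0.22 tilt -1.0
[[[0.014,0.032,0.013],-0.0],[[0.013,0.033,0.013],-0.001],[[0.0139,0.0321,0.0125],-0.0],[[0.0,-0.0,0.029],-0.0],[[0.0,-0.0,0.029],-0.0],[[0.0,-0.0,0.03],-0.0]]
```

Call:
drive_tool([
  [[0.014,0.032,0.013],0],
  [[0.013,0.033,0.013],-0.001],
  [[0.014,0.032,0.0125],0],
  [[0,0,0.029],0],
  [[0,0,0.029],0],
  [[0,0,0.03],0],
  [[0,0,0],0],
  [[0,0,0],0],
  [[0,0,0],0],
  [[0,0,0],0],
])

```text
t: 15.25
tool_pos: [0.6472, 0.2019, 0.1347]
tool_rot: [2.214, 2.227, 0.004]
contact_force: [0.6, -0.5, -1.3]
opening: 0.0468
grip_force: 43.3
```

Call:
drive_tool([
  [[0,0,0.004],0],
  [[0,0,0],0],
  [[0,0,0],0],
  [[0,0,0],0],
  [[0,0,0],0],
])

```text
t: 15.75
tool_pos: [0.6463, 0.2019, 0.1284]
tool_rot: [-2.215, -2.228, 0.0]
contact_force: [0.7, 0.4, -1.2]
opening: 0.0467
grip_force: 43.3
```

Call:
drive_tool([
  [[-0.0008,-0.0005,0.0012],0],
  [[0,0,0],0],
  [[0,0,0],0],
])

```text
t: 16.05
tool_pos: [0.6458, 0.2011, 0.1271]
tool_rot: [-2.215, -2.228, 0.0]
contact_force: [0.9, -0.7, -2.0]
opening: 0.0463
grip_force: 43.3
```

Call:
drive_tool([
  [[0,0,0.001],0],
  [[0,0,0],0],
  [[0,0,0],0],
])

```text
t: 16.35
tool_pos: [0.646, 0.2011, 0.1263]
tool_rot: [2.215, 2.228, 0.0]
contact_force: [0.3, -0.7, -1.5]
opening: 0.0468
grip_force: 43.4
```

Call:
drive_tool([
  [[0,0,0.001],0],
  [[0,0,0],0],
  [[0,0,0],0],
])

```text
t: 16.65
tool_pos: [0.6461, 0.2012, 0.1262]
tool_rot: [2.215, 2.228, 0.0]
contact_force: [-2.4, 0.5, 4.4]
opening: 0.047
grip_force: 43.9
```

Call:
drive_tool([
  [[0,0,0.001],0],
  [[0,0,0],0],
  [[0,0,0],0],
])

```text
t: 16.95
tool_pos: [0.6461, 0.2012, 0.1261]
tool_rot: [-2.215, -2.228, 0.0]
contact_force: [-4.2, -1.0, 8.9]
opening: 0.0469
grip_force: 44.4
```

Call:
drive_tool([
  [[0,0,0],0],
  [[0,0,0],0],
  [[0,0,0],0],
  [[0,0,0],0],
  [[0,0,0],0],
], jaw=0)

```text
t: 17.45
tool_pos: [0.6458, 0.201, 0.1238]
tool_rot: [-2.215, -2.228, 0.001]
contact_force: [0.3, -0.2, -0.1]
opening: 0.0852
grip_force: 0.0
```

Call:
drive_tool([
  [[0,0,-0.025],0],
  [[0,0,-0.035],0],
  [[0,0,-0.035],0],
  [[-0.02,0,-0.035],0],
  [[-0.02,0,-0.035],0],
  [[-0.02,0,0],0],
  [[0,0,0],0],
  [[0,0,0],0],
  [[0,0,0],0],
])

```text
t: 18.35
tool_pos: [0.6457, 0.1417, 0.2876]
tool_rot: [-2.213, -2.227, 0.003]
contact_force: [0.2, 0.1, -0.4]
opening: 0.0854
grip_force: 0.0
```

```bash
python3 - <<'E'
from h import *
d=snap("w5");print(pose()[:3])
import pickle
E
```

```text
(array([0.64569556, 0.14184128, 0.28762339]), np.float64(0.006796817701037643), np.float64(-0.9999969893361502))
```

View pics/w5.png

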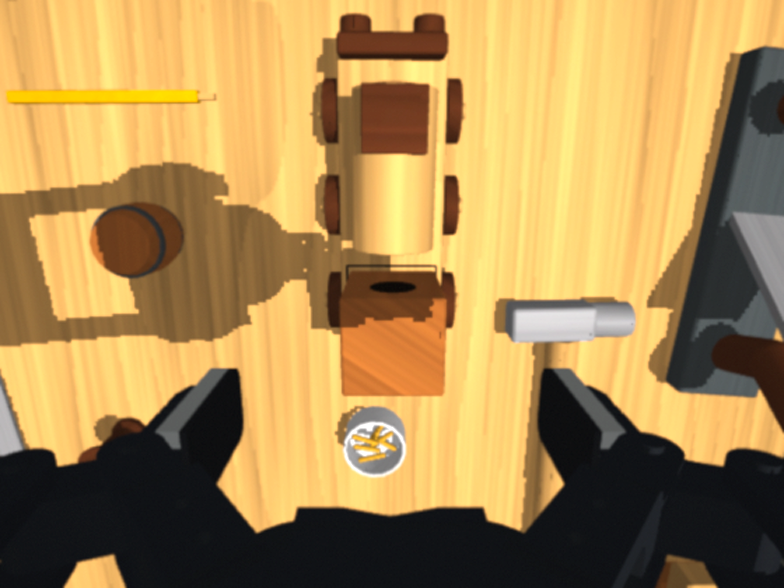

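```bash
python3 - <<'E'
from h import *
import pickle
d=pickle.load(open("w5.pkl","rb"))
c=quad(d,[(341,291),(445,292),(444,395),(342,395)],.112)
print("outline front",cast(d,np.array([(346,266),(436,266)])/1.4,.042)[:,:2])
print("cab base front",cast(d,np.array([(346,273),(438,273)])/1.4,.042)[:,:2])
s=quad(d,[(361,85),(429,83),(428,154),(362,152)],.096)
im=d["image"][175:205,238:325];cv2.imwrite("pics/c2.png",cv2.resize(im,None,fx=8,fy=8,interpolation=cv2.INTER_CUBIC))
E
```

```text
c [0.647  0.1135] len [0.0534 0.0578 0.0555 0.0584] ang [-1.000e-01 -8.850e+01 -1.795e+02  8.950e+01]
outline front [[0.6164003  0.14133779]
 [0.67493427 0.14179361]]
cab base front [[0.61632854 0.13667924]
 [0.67638375 0.13714958]]
c [0.647  0.2277] len [0.0336 0.0338 0.0336 0.0319] ang [  2.  -89.4 178.7  90.5]
```

View pics/c2.png

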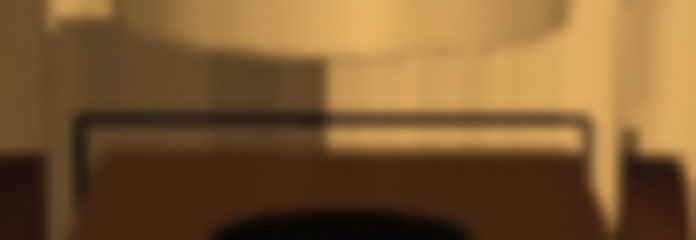

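Close up, the cab's base front edge (y≈152) lies about 4 mm behind the outline (y≈119, 8.8 px/mm) where 1 mm was due. The sides are fine, so I will re-grip the cab and shift it 3 mm forward.

```bash
python3 - <<'E'
from h import *
plan([(.646,.1105,.22,.3),(.646,.1105,.140,.3,.03)])
E
```

```text
at [0.6457 0.1418 0.2876] 0.39 tilt -1.0
[[[-0.016,0.0,0.034],0.001],[[-0.0153,0.0001,0.0336],0.001],[[-0.0,0.0,0.027],-0.0],[[-0.0,0.0,0.027],-0.0],[[-0.0,0.0,0.026],-0.0]]
```

Call:
drive_tool([
  [[-0.016,0,0.034],0.001],
  [[-0.015,0,0.0336],0.001],
  [[0,0,0.027],0],
  [[0,0,0.027],0],
  [[0,0,0.026],0],
  [[0,0,0],0],
  [[0,0,0],0],
  [[0,0,0],0],
  [[0,0,0],0],
])

```text
t: 19.3
tool_pos: [0.6476, 0.1104, 0.1439]
tool_rot: [2.215, 2.225, 0.004]
contact_force: [-0.1, 0.0, 0.2]
opening: 0.0851
grip_force: 0.0
```

Call:
drive_tool([
  [[0,0,0],0],
  [[0,0,0],0],
  [[0,0,0],0],
  [[0,0,0],0],
  [[0,0,0],0],
  [[0,0,0],0],
], jaw=1, grip_force=30)

```text
t: 19.9
tool_pos: [0.6469, 0.1101, 0.1426]
tool_rot: [2.216, 2.225, 0.002]
contact_force: [-0.8, 0.1, 5.4]
opening: 0.0556
grip_force: 34.1
```

Call:
drive_tool([
  [[0,0,-0.004],0],
  [[0,0,0],0],
  [[0,0,0],0],
  [[0.003,0,0],0],
  [[0,0,0],0],
  [[0,0,0],0],
  [[0,0,0],0],
])

```text
t: 20.6
tool_pos: [0.6463, 0.1131, 0.1455]
tool_rot: [-2.217, -2.226, 0.0]
contact_force: [-0.8, -0.5, -1.7]
opening: 0.0555
grip_force: 33.5
```

Call:
drive_tool([
  [[0,0,0.003],0],
  [[0,0,0],0],
  [[0,0,0.001],0],
  [[0,0,0],0],
  [[0,0,0],0],
])

```text
t: 21.1
tool_pos: [0.6466, 0.113, 0.1426]
tool_rot: [2.217, 2.226, 0.0]
contact_force: [-3.9, -0.7, 5.2]
opening: 0.0557
grip_force: 34.0
```

Call:
drive_tool([
  [[0,0,0],0],
  [[0,0,0],0],
  [[0,0,0],0],
  [[0,0,0],0],
  [[0,0,0],0],
], jaw=0)

```text
t: 21.6
tool_pos: [0.6463, 0.1131, 0.1414]
tool_rot: [-2.217, -2.226, 0.0]
contact_force: [-0.2, 0.1, -0.8]
opening: 0.0854
grip_force: 0.0
```

```bash
python3 - <<'E'
from h import *
p=pose()[0]
plan([(*p[:2],.23,None,.03),(.42,-.003,.22,10)])
E
```

```text
at [0.6463 0.1131 0.1414] 0.23 tilt -1.0
[[[0.0,0.0,-0.03],-0.0],[[0.0,0.0,-0.029],-0.0],[[0.0,0.0,-0.0296],-0.0],[[-0.019,-0.038,0.002],-0.028],[[-0.018,-0.038,0.002],-0.029],[[-0.017,-0.039,0.001],-0.028],[[-0.016,-0.039,0.002],-0.029],[[-0.015,-0.04,0.001],-0.028],[[-0.0137,-0.0401,0.002],-0.029]]
```

Call:
drive_tool([
  [[0,0,-0.03],0],
  [[0,0,-0.029],0],
  [[0,0,-0.03],0],
  [[-0.018,-0.035,0.002],0],
  [[-0.02,-0.035,0.002],0],
  [[-0.02,-0.035,0.001],0],
  [[-0.02,-0.035,0.002],0],
  [[-0.02,-0.035,0.001],0],
  [[-0.018,-0.035,0.002],0],
])

```text
t: 22.5
tool_pos: [0.4355, -0.0044, 0.2206]
tool_rot: [2.216, 2.226, 0.0]
contact_force: [-0.4, -0.4, 0.7]
opening: 0.0856
grip_force: 0.0
```

Call:
drive_tool([
  [[0,0,0],0],
  [[0,0,0],0],
  [[0,0,0],0],
])

```text
t: 22.8
tool_pos: [0.4377, -0.0036, 0.2213]
tool_rot: [2.216, 2.225, 0.002]
contact_force: [1.4, 0.1, -0.1]
opening: 0.0852
grip_force: 0.0
```

```bash
python3 - <<'E'
from h import *
d=snap("w6");p=pose();print(p[:3])
im=d["image"].astype(int)
u=proj(d,[(.4357,-.006,.048)])[0];print(u)
x,y=u.astype(int)
m=((im.max(2)<130)&(im[...,2]>im[...,0]*1.6)).astype(np.uint8)
n,lab,st,ce=cv2.connectedComponentsWithStats(m)
for i in range(1,n):
    if st[i,4]>150:print(st[i],ce[i].round(1))
cv2.imwrite("pics/c3.png",cv2.resize(d["image"][max(0,y-60):y+60,x-80:x+80],(640,480),interpolation=cv2.INTER_CUBIC));print(x-80,max(0,y-60))
E
```

```text
(array([ 0.43784239, -0.0035317 ,  0.22125066]), np.float64(0.004647380269032663), np.float64(-0.999999395895243))
[275.42786878 213.26825885]
[285   0  72  19 976] [318.7   7.3]
[ 466    0   94   95 8096] [514.8  46.6]
[    0   108   404   274 21051] [140.3 202.6]
[470 171  27  53 437] [480.4 197.5]
[  0 275 140  59 264] [ 68.7 313.4]
[ 418  275  142   58 2716] [504.6 309.2]
[468 395  45  25 284] [486.5 409.2]
195 153
```

View pics/c3.png

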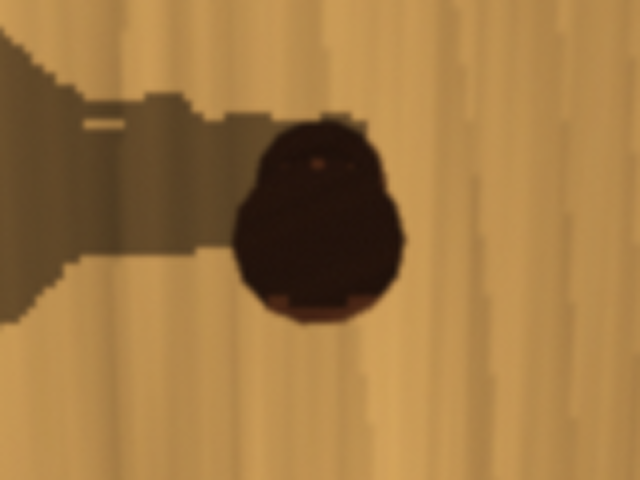

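The chimney's top disc centre is at full-frame pixel (274.8,212.5). The prediction was (275.4,213.3), so its position (0.4355,-0.0057) is confirmed.

```bash
python3 - <<'E'
from h import *
plan([(.4355,-.0057,.13,.3),(.4355,-.0057,.081,.3,.025)])
E
```

```text
at [ 0.4378 -0.0035  0.2213] 0.27 tilt -1.0
[[[-0.001,-0.001,0.03],-0.0],[[-0.001,-0.001,0.031],-0.0],[[-0.0002,-0.0004,0.0303],-0.001],[[0.0,0.0,0.024],0.0],[[0.0,0.0,0.025],0.0]]
```

Call:
drive_tool([
  [[-0.001,-0.001,0.03],0],
  [[-0.001,-0.001,0.031],0],
  [[0,0,0.03],0],
  [[0,0,0.024],0],
  [[0,0,0.025],0],
  [[0,0,0],0],
  [[0,0,0],0],
  [[0,0,0],0],
])

```text
t: 23.65
tool_pos: [0.4364, -0.0058, 0.0822]
tool_rot: [2.215, 2.225, 0.002]
contact_force: [0.4, 1.0, 0.1]
opening: 0.0853
grip_force: 0.0
```

Call:
drive_tool([
  [[0,0,0],0],
  [[0,0,0],0],
  [[0,0,0],0],
  [[0,0,0],0],
  [[0,0,0],0],
  [[0,0,0],0],
  [[0,0,0],0],
  [[0,0,0],0],
  [[0,0,0],0],
], jaw=1, grip_force=25)

```text
t: 24.55
tool_pos: [0.4352, -0.0058, 0.0812]
tool_rot: [2.217, 2.226, 0.0]
contact_force: [-1.8, 0.7, 4.9]
opening: 0.0276
grip_force: 21.2
```

```bash
python3 - <<'E'
from h import *
p=pose()[0]
plan([(*p[:2],.27,None),(.646,.227,.27,0.3),(.646,.227,.187,.3,.03)])
E
```

```text
at [ 0.4352 -0.0058  0.0812] 0.23 tilt -1.0
[[[0.0,0.0,-0.038],-0.0],[[0.0,0.0,-0.038],-0.0],[[0.0,0.0,-0.038],-0.0],[[0.0,0.0,-0.037],-0.0],[[0.0,0.0,-0.0378],-0.0],[[0.033,0.03,0.0],-0.0],[[0.033,0.03,0.0],-0.0],[[0.033,0.03,0.0],-0.0],[[0.033,0.03,0.0],-0.0],[[0.033,0.031,0.0],-0.0]]
[[[0.034,0.03,0.0],-0.001],[[0.033,0.0307,0.0],-0.0],[[-0.0,0.0,0.028],-0.0],[[-0.0,0.0,0.028],-0.0],[[-0.0,0.0,0.027],-0.0]]
```

Call:
drive_tool([
  [[0,0,-0.01],0],
  [[0,0,-0.038],0],
  [[0,0,-0.038],0],
  [[0,0,-0.038],0],
  [[0,0,-0.037],0],
  [[0,0,-0.027],0],
  [[0.033,0.03,0],0],
  [[0.033,0.03,0],0],
  [[0.033,0.03,0],0],
  [[0.033,0.03,0],0],
])

```text
t: 25.55
tool_pos: [0.5551, 0.1282, 0.2689]
tool_rot: [2.217, 2.226, 0.0]
contact_force: [0.8, -0.4, 0.5]
opening: 0.0275
grip_force: 22.9
```

Call:
drive_tool([
  [[0.033,0.031,0],0],
  [[0.034,0.03,0],-0.001],
  [[0.034,0.031,0],0],
  [[0,0,0.028],0],
  [[0,0,0.028],0],
  [[0,0,0.023],0],
  [[0,0,0],0],
  [[0,0,0],0],
  [[0,0,0],0],
  [[0,0,0],0],
])

```text
t: 26.55
tool_pos: [0.6468, 0.2283, 0.1921]
tool_rot: [2.215, 2.225, 0.005]
contact_force: [0.7, -0.2, -0.3]
opening: 0.0276
grip_force: 22.9
```

```bash
python3 - <<'E'
from h import *
print(pose()[:3]);snap("w7")
plan([(.6463,.228,.180,.3)])
E
```

```text
(array([0.64684951, 0.22826072, 0.19212557]), np.float64(0.004899041708854977), np.float64(-0.9999932301894104))
at [0.6467 0.2282 0.1918] 0.28 tilt -0.99999
[[[-0.0002,-0.0004,0.0118],-0.0]]
```

View pics/w7.png

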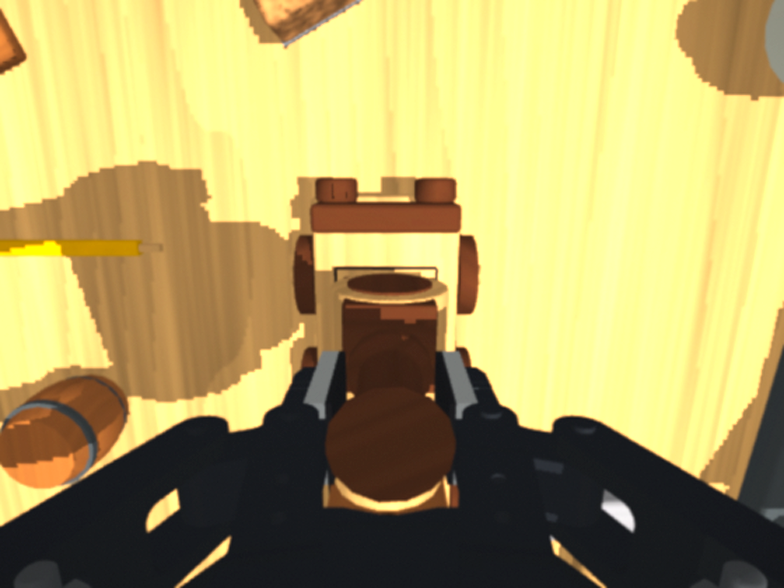

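```bash
python3 - <<'E'
from h import *
import pickle
d=pickle.load(open("w7.pkl","rb"))
b=.1921-.0812
print("foot front",cast(d,[(391/1.4,333/1.4)],b+.005),"seat front",cast(d,np.array([(343,303),(436,303)])/1.4,.096))
print("top c",cast(d,[(391/1.4,444/1.4)],b+.048), "outline front",cast(d,np.array([(334,268),(438,268)])/1.4,.042))
E
```

```text
foot front [[0.64736617 0.2414416  0.1159    ]] seat front [[0.63069541 0.2454745  0.096     ]
 [0.663168   0.24562371 0.096     ]]
top c [[0.64720734 0.22887489 0.1589    ]] outline front [[0.62186049 0.24667397 0.042     ]
 [0.66909132 0.24690169 0.042     ]]
```

The chimney is centred over the seat to within 1 mm, so I lower it.

Call:
drive_tool([
  [[0,0,0.0115],0],
  [[0,0,0],0],
  [[0,0,0],0],
  [[0,0,0],0],
])

```text
t: 27.0
tool_pos: [0.6457, 0.2281, 0.1778]
tool_rot: [-2.216, -2.227, 0.001]
contact_force: [-0.6, 0.5, -0.1]
opening: 0.0274
grip_force: 22.8
```

Call:
drive_tool([
  [[0,0,0.0012],0],
  [[0,0,0],0],
  [[0,0,0],0],
])

```text
t: 27.3
tool_pos: [0.646, 0.2282, 0.177]
tool_rot: [2.216, 2.227, 0.0]
contact_force: [0.7, 0.7, 0.7]
opening: 0.027
grip_force: 22.7
```

Call:
drive_tool([
  [[0,0,0.001],0],
  [[0,0,0],0],
  [[0,0,0],0],
])

```text
t: 27.6
tool_pos: [0.6462, 0.2282, 0.1768]
tool_rot: [2.216, 2.227, 0.001]
contact_force: [-1.0, -0.7, 6.1]
opening: 0.0274
grip_force: 21.5
```

Call:
drive_tool([
  [[0,0,-0.0005],0],
  [[0,0,0],0],
  [[0,0,0],0],
  [[0,0,0],0],
  [[0,0,0],0],
  [[0,0,0],0],
], jaw=0)

```text
t: 28.2
tool_pos: [0.6459, 0.2281, 0.1762]
tool_rot: [-2.216, -2.227, 0.0]
contact_force: [-0.9, 0.2, 0.3]
opening: 0.0852
grip_force: 0.0
```

```bash
python3 - <<'E'
from h import *
p=pose()[0]
plan([(*p[:2],.28,None,.035),(.415,.35,.22,-66.5)])
E
```

```text
at [0.6459 0.2281 0.1762] 0.29 tilt -1.0
[[[0.0,0.0,-0.035],-0.0],[[0.0,0.0,-0.034],-0.0],[[0.0,0.0,-0.0348],-0.0],[[0.014,-0.026,0.007],0.13],[[0.01,-0.027,0.007],0.129],[[0.007,-0.028,0.007],0.13],[[0.003,-0.029,0.007],0.129],[[-0.001,-0.029,0.006],0.13],[[-0.005,-0.029,0.007],0.129],[[-0.008,-0.028,0.006],0.13]]
[[[-0.012,-0.026,0.007],0.129],[[-0.0144,-0.0247,0.006],0.13]]
```

Call:
drive_tool([
  [[0,0,-0.035],0],
  [[0,0,-0.034],0],
  [[0,0,-0.035],0],
  [[0.014,-0.026,0.007],0.13],
  [[0.01,-0.027,0.007],0.129],
  [[0.007,-0.028,0.007],0.13],
  [[0.003,-0.029,0.007],0.129],
  [[-0.001,-0.029,0.006],0.13],
  [[-0.005,-0.029,0.007],0.129],
  [[-0.008,-0.028,0.006],0.13],
])

```text
t: 29.2
tool_pos: [0.4644, 0.3237, 0.2331]
tool_rot: [-2.97, -1.023, -0.0]
contact_force: [0.3, 0.3, 0.1]
opening: 0.0855
grip_force: 0.0
```

Call:
drive_tool([
  [[-0.012,-0.026,0.007],0.129],
  [[-0.0145,-0.0245,0.006],0.13],
  [[0,0,0],0],
  [[0,0,0],0],
  [[0,0,0],0],
  [[0,0,0],0],
])

```text
t: 29.8
tool_pos: [0.416, 0.3495, 0.2209]
tool_rot: [-3.076, -0.638, -0.001]
contact_force: [0.2, -0.2, 0.1]
opening: 0.0851
grip_force: 0.0
```

```bash
python3 - <<'E'
from h import *
d=snap("w8");p,a,_,o=pose();print(p,np.degrees(a))
hsv=cv2.cvtColor(d["image"],cv2.COLOR_BGR2HSV)
u=proj(d,[(.4206,.352,.012)])[0].astype(int);print(u,d["image"][u[1],u[0]],hsv[u[1],u[0]], "bench",hsv[u[1]-75,u[0]])
h0=hsv[u[1],u[0]].astype(int)
q=cv2.GaussianBlur(d["image"],(5,5),0)
m=np.zeros((422,562),np.uint8)
_,_,m,r=cv2.floodFill(q.copy(),m,tuple(int(v) for v in u),(0,0,255),(6,6,6),(6,6,6),4|cv2.FLOODFILL_FIXED_RANGE*0|(255<<8))
m=cv2.morphologyEx(m[1:-1,1:-1],cv2.MORPH_CLOSE,np.ones((5,5)))
c=max(cv2.findContours(m,0,2)[0],key=cv2.contourArea)
R=cv2.boxPoints(cv2.minAreaRect(c));A=cv2.approxPolyDP(c,6,True).reshape(-1,2);print(r,A.tolist(),R.tolist())
quad(d,A,.012,1)
E
```

```text
[0.41591222 0.34949351 0.22079787] -66.56323804584966
[277 192] [ 37  85 148] [ 13 191 148] bench [ 17 147 186]
(0, 0, 560, 378) [[24, 0], [0, 96], [0, 323], [37, 319], [42, 329], [63, 328], [149, 261], [164, 261], [165, 250], [183, 253], [198, 238], [208, 248], [297, 249], [312, 238], [320, 250], [334, 250], [334, 279], [321, 292], [288, 290], [298, 325], [295, 362], [346, 360], [350, 370], [374, 377], [399, 346], [383, 315], [387, 261], [408, 261], [492, 327], [515, 329], [521, 319], [559, 323], [559, 80], [538, 56], [521, 66], [504, 62], [479, 25], [466, 26], [452, 11], [455, 0]] [[6.103515625e-05, 0.0], [558.9999389648438, 0.0], [558.9999389648438, 376.99993896484375], [6.103515625e-05, 376.99993896484375]]
c [0.3935 0.3051] len [0.0723 0.2003 0.0355 0.0106 0.0197 0.1075 0.0129 0.0101 0.0153 0.0191
 0.0119 0.0749 0.0158 0.0128 0.0118 0.0267 0.0164 0.0288 0.0358 0.0391
 0.0472 0.0118 0.0244 0.0394 0.0364 0.0518 0.018  0.105  0.0217 0.0109
 0.0363 0.2118 0.0254 0.0137 0.0136 0.0334 0.0095 0.015  0.0073 0.3084] ang [ 178.9 -168.1  -59.2 -141.6  -62.9  -28.8  -66.4   13.8  -76.6  -21.7
 -114.9  -67.2  -28.2 -123.3  -66.5 -154.1  162.3  109.6 -141.6 -159.7
  -64.  -135.1  -85.5   -7.8   51.8   24.2  -66.6 -104.4  -72.5    3.9
  -73.6   35.1   72.5  144.8  102.2   65.1  118.1   72.8   12.9  113.3]
```

```bash
python3 - <<'E'
from h import *
import pickle
d=pickle.load(open("w8.pkl","rb"))
q=cv2.bilateralFilter(d["image"],7,30,5)
hsv=cv2.cvtColor(q,cv2.COLOR_BGR2HSV)
m=((hsv[...,1]>168)&(hsv[...,0]<16)&(hsv[...,2]>60)).astype(np.uint8)*255
m=cv2.morphologyEx(m,cv2.MORPH_OPEN,np.ones((5,5)))
n,l,st,ce=cv2.connectedComponentsWithStats(m)
k=l[192,277];print(k,st[k],ce[k])
m=cv2.morphologyEx((l==k).astype(np.uint8),cv2.MORPH_CLOSE,np.ones((9,9)))
c=max(cv2.findContours(m,0,2)[0],key=cv2.contourArea)
A=cv2.approxPolyDP(cv2.convexHull(c),5,True).reshape(-1,2);print(A.tolist())
R=cv2.boxPoints(cv2.minAreaRect(c));quad(d,R,.012,1)
E
```

```text
3 [ 233  140   81  100 7815] [273.62955854 188.75111964]
[[311, 140], [311, 237], [238, 238], [234, 142]]
c [0.4204 0.3558] len [0.0621 0.0813 0.0668 0.0813] ang [ -66.5 -155.1  113.5   21.6]
```

View pics/w8.png

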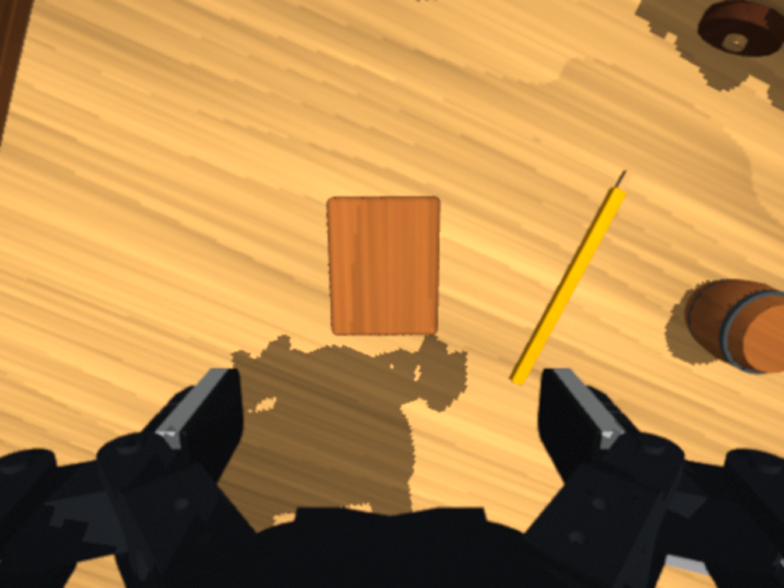

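```bash
python3 - <<'E'
from h import *
import pickle
d=pickle.load(open("w8.pkl","rb"))
c=quad(d,[(328,197),(440,197),(437,333),(332,334)],.012)
c=np.array([.4208,c[1]]) if abs(c[0]-.4208)<.002 else c
plan([(*c,.12,-66.5),(*c,.0715,-66.5,.025)])
E
```

```text
c [0.421  0.3548] len [0.0622 0.0797 0.0626 0.0804] ang [ -66.5 -156.3  114.1   23.4]
at [0.4159 0.3495 0.2208] -66.56 tilt -1.0
[[[0.002,-0.001,0.034],-0.0],[[0.002,-0.001,0.033],-0.001],[[0.0026,-0.0009,0.0338],-0.0],[[-0.0,0.0,0.024],-0.0],[[-0.0,0.0,0.0245],-0.0]]
```

Call:
drive_tool([
  [[0.002,-0.001,0.034],0],
  [[0.002,-0.001,0.033],-0.001],
  [[0.0026,-0.001,0.034],0],
  [[0,0,0.024],0],
  [[0,0,0.0245],0],
  [[0,0,0],0],
  [[0,0,0],0],
  [[0,0,0],0],
  [[0,0,0],0],
  [[0,0,0],0],
])

```text
t: 30.85
tool_pos: [0.4206, 0.3557, 0.0724]
tool_rot: [-3.075, -0.641, -0.004]
contact_force: [0.4, -0.3, 0.2]
opening: 0.0853
grip_force: 0.0
```

Call:
drive_tool([
  [[0,0,0],0],
  [[0,0,0],0],
  [[0,0,0],0],
  [[0,0,0],0],
  [[0,0,0],0],
  [[0,0,0],0],
], jaw=1, grip_force=30)

```text
t: 31.45
tool_pos: [0.4203, 0.3555, 0.0717]
tool_rot: [-3.075, -0.641, -0.001]
contact_force: [-0.4, -1.4, 4.2]
opening: 0.0631
grip_force: 33.5
```

Call:
drive_tool([
  [[0,0,-0.01],0],
  [[0,0,-0.02],0],
  [[0,0,0],0],
  [[0,0,0],0],
  [[0,0,0],0],
])

```text
t: 31.95
tool_pos: [0.4193, 0.3548, 0.0999]
tool_rot: [3.075, 0.641, -0.002]
contact_force: [-0.4, 0.1, 0.2]
opening: 0.0627
grip_force: 33.1
```

```bash
python3 - <<'E'
from h import *
p=pose()[0]
plan([(*p[:2],.25,None),(.6463,.1125,.26,.2),(.6463,.1125,.196,.2,.03)])
E
```

```text
at [0.4193 0.3548 0.0999] -66.47 tilt -1.0
[[[0.0,0.0,-0.038],-0.0],[[0.0,0.0,-0.037],-0.0],[[0.0,0.0,-0.038],-0.0],[[0.0,0.0,-0.0371],-0.0],[[0.012,0.035,-0.001],-0.129],[[0.008,0.036,-0.001],-0.129],[[0.003,0.037,-0.001],-0.129],[[-0.002,0.037,-0.001],-0.129],[[-0.006,0.036,-0.001],-0.13],[[-0.011,0.035,-0.001],-0.129]]
[[[-0.015,0.034,-0.001],-0.13],[[-0.02,0.031,-0.001],-0.129],[[-0.0234,0.0284,-0.002],-0.13],[[0.0,-0.0,0.021],0.0],[[0.0,-0.0,0.022],0.0],[[0.0,-0.0,0.021],0.0]]
```

Call:
drive_tool([
  [[0,0,-0.038],0],
  [[0,0,-0.037],0],
  [[0,0,-0.038],0],
  [[0,0,-0.037],0],
  [[0.012,0.035,-0.001],-0.129],
  [[0.008,0.036,-0.001],-0.129],
  [[0.003,0.037,-0.001],-0.129],
  [[-0.002,0.037,-0.001],-0.129],
  [[-0.006,0.036,-0.001],-0.13],
  [[-0.011,0.035,-0.001],-0.129],
])

```text
t: 32.95
tool_pos: [0.5713, 0.1921, 0.2554]
tool_rot: [-2.6, -1.762, 0.003]
contact_force: [0.5, 0.5, -0.8]
opening: 0.0631
grip_force: 33.6
```

Call:
drive_tool([
  [[-0.015,0.034,-0.001],-0.13],
  [[-0.02,0.031,-0.001],-0.129],
  [[-0.0235,0.0285,-0.002],-0.13],
  [[0,0,0.021],0],
  [[0,0,0.022],0],
  [[0,0,0.021],0],
  [[0,0,0],0],
  [[0,0,0],0],
  [[0,0,0],0],
  [[0,0,0],0],
])

```text
t: 33.95
tool_pos: [0.6477, 0.1129, 0.1987]
tool_rot: [2.216, 2.225, 0.003]
contact_force: [-0.5, 0.3, -0.8]
opening: 0.0631
grip_force: 33.6
```

```bash
python3 - <<'E'
from h import *
snap("w9")
plan([(.6463,.1125,.187,.2)])
E
```

```text
at [0.6477 0.1129 0.1986] 0.24 tilt -1.0
[[[-0.0004,-0.0014,0.0116],0.001]]
```

View pics/w9.png

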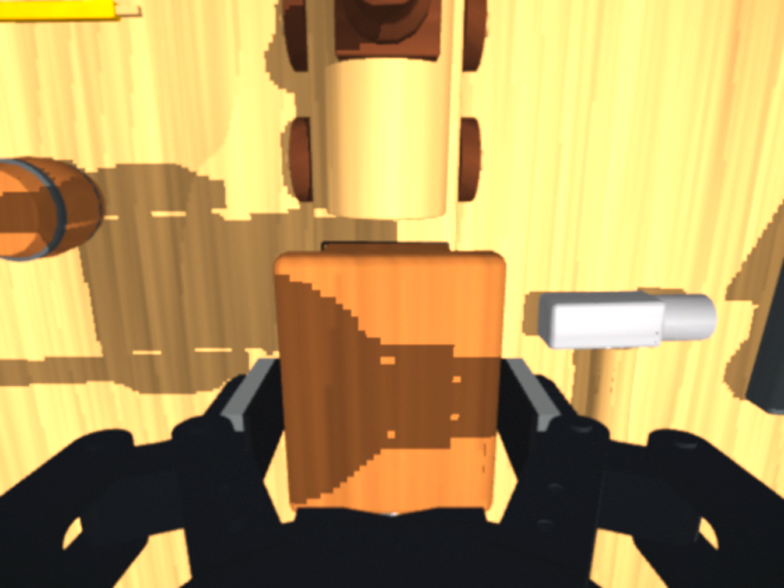

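```bash
python3 - <<'E'
from h import *
import pickle
d=pickle.load(open("w9.pkl","rb"))
print("roof front",cast(d,np.array([(276,258),(504,258)])/1.4,.138)[:,:2],"cab",cast(d,np.array([(324,246),(448,246)])/1.4,.042)[:,:2])
print("outl",cast(d,np.array([(323,242),(448,242)])/1.4,.042)[:,:2])
E
```

```text
roof front [[0.61713635 0.15260508]
 [0.67831829 0.15287403]] cab [[0.61751836 0.14022461]
 [0.67484702 0.14047812]]
outl [[0.61711054 0.14208414]
 [0.67478267 0.14233989]]
```

Call:
drive_tool([
  [[0,-0.0005,0.011],0],
  [[0,0,0],0],
  [[0,0,0],0],
  [[0,0,0],0],
  [[0,0,0],0],
])

```text
t: 34.5
tool_pos: [0.6466, 0.1127, 0.1861]
tool_rot: [2.217, 2.226, 0.0]
contact_force: [-0.1, -0.3, -0.0]
opening: 0.0628
grip_force: 33.6
```

Call:
drive_tool([
  [[0,0,0.002],0],
  [[0,0,0],0],
  [[0,0,0],0],
])

```text
t: 34.8
tool_pos: [0.6465, 0.1127, 0.1839]
tool_rot: [-2.217, -2.226, 0.0]
contact_force: [-0.5, 0.2, -0.7]
opening: 0.063
grip_force: 33.6
```

Call:
drive_tool([
  [[0,0,0.001],0],
  [[0,0,0],0],
  [[0,0,0],0],
])

```text
t: 35.1
tool_pos: [0.6466, 0.1127, 0.1837]
tool_rot: [2.217, 2.226, 0.0]
contact_force: [-2.5, 0.3, 5.7]
opening: 0.063
grip_force: 34.2
```

Contact. Release, rise, and go on to the barrel.

Call:
drive_tool([
  [[0,0,0],0],
  [[0,0,0],0],
  [[0,0,0],0],
  [[0,0,0],0],
  [[0,0,0],0],
], jaw=0)

```text
t: 35.6
tool_pos: [0.6464, 0.1127, 0.1826]
tool_rot: [-2.217, -2.226, 0.0]
contact_force: [0.4, 0.3, 0.2]
opening: 0.0857
grip_force: 0.0
```

```bash
python3 - <<'E'
from h import *
p=pose()[0]
plan([(*p[:2],.27,None,.035),(.4753,.145,.22,0.2)])
E
```

```text
at [0.6464 0.1127 0.1826] 0.23 tilt -1.0
[[[0.0,0.0,-0.029],-0.0],[[0.0,0.0,-0.029],-0.0],[[0.0,0.0,-0.0294],-0.0],[[0.007,-0.034,0.01],0.0],[[0.006,-0.034,0.01],0.0],[[0.007,-0.034,0.01],0.0],[[0.006,-0.035,0.01],0.0],[[0.0069,-0.034,0.01],0.001]]
```

Call:
drive_tool([
  [[0,0,-0.029],0],
  [[0,0,-0.029],0],
  [[0,0,-0.029],0],
  [[0.007,-0.034,0.01],0],
  [[0.006,-0.034,0.01],0],
  [[0.007,-0.034,0.01],0],
  [[0.006,-0.035,0.01],0],
  [[0.007,-0.034,0.01],0],
  [[0,0,0],0],
  [[0,0,0],0],
])

```text
t: 36.6
tool_pos: [0.475, 0.1452, 0.2198]
tool_rot: [2.216, 2.226, 0.0]
contact_force: [0.0, -0.4, 0.1]
opening: 0.0852
grip_force: 0.0
```

Call:
drive_tool([
  [[0,0,0],0],
  [[0,0,0],0],
  [[0,0,0],0],
])

```text
t: 36.9
tool_pos: [0.4765, 0.1449, 0.2206]
tool_rot: [2.217, 2.225, 0.001]
contact_force: [-0.2, 0.3, -0.4]
opening: 0.0853
grip_force: 0.0
```

```bash
python3 - <<'E'
from h import *
import pickle
for n,uv in(("w5",(128,241)),("w4",(268,280))):
    print(n,cast(pickle.load(open(n+".pkl","rb")),[np.array(uv)/1.4],.052))
d=snap("w10");print(pose()[:3])
u=proj(d,[(.4753,.1552,.054)])[0];print(u)
hsv=cv2.cvtColor(d["image"],cv2.COLOR_BGR2HSV)
x,y=u.astype(int);c=d["image"][y-60:y+61,x-60:x+61].astype(int)
print("row",[(int(k)-60,c[60,k].tolist()) for k in range(0,121,5)])
print("col",[(int(k)-60,c[k,60].tolist()) for k in range(0,121,5)])
m=((hsv[...,1]>168)&(hsv[...,0]<16)&(hsv[...,2]>40)).astype(np.uint8)
n,l,st,ce=cv2.connectedComponentsWithStats(m);k=l[y,x];print(st[k],ce[k])
g=cv2.cvtColor(d["image"],cv2.COLOR_BGR2GRAY)[y-60:y+61,x-60:x+61]
C=cv2.HoughCircles(cv2.GaussianBlur(g,(5,5),0),cv2.HOUGH_GRADIENT,1,8,param1=80,param2=18,minRadius=25,maxRadius=55);print(C)
if C is not None:
    for q in C[0][:4]:print(cast(d,[(q[0]+x-60,q[1]+y-60)],.054),cast(d,[(q[0]+x-60,q[1]+y-60),(q[0]+x-60+q[2],q[1]+y-60)],.05))
cv2.imwrite("pics/c4.png",cv2.resize(d["image"][y-70:y+71,x-90:x+91],None,fx=4,fy=4,interpolation=cv2.INTER_CUBIC))
E
```

```text
w5 [[0.48089978 0.15838057 0.052     ]]
w4 [[0.47847692 0.158999   0.052     ]]
(array([0.47623814, 0.14491347, 0.22039684]), np.float64(0.0034917803202005916), np.float64(-0.9999997448876581))
[276.71598334 198.12715455]
row [(-60, [43, 78, 104]), (-55, [44, 79, 107]), (-50, [45, 80, 107]), (-45, [48, 85, 115]), (-40, [46, 82, 110]), (-35, [46, 82, 110]), (-30, [38, 42, 43]), (-25, [21, 44, 77]), (-20, [21, 47, 82]), (-15, [21, 45, 78]), (-10, [22, 48, 82]), (-5, [22, 46, 79]), (0, [22, 46, 81]), (5, [22, 47, 82]), (10, [28, 61, 108]), (15, [29, 62, 111]), (20, [28, 62, 109]), (25, [22, 47, 82]), (30, [23, 40, 65]), (35, [78, 135, 177]), (40, [80, 142, 186]), (45, [92, 162, 209]), (50, [87, 156, 203]), (55, [89, 158, 206]), (60, [89, 159, 206])]
col [(-60, [81, 144, 189]), (-55, [80, 142, 187]), (-50, [79, 141, 185]), (-45, [78, 139, 183]), (-40, [22, 46, 79]), (-35, [62, 69, 79]), (-30, [27, 60, 103]), (-25, [42, 94, 162]), (-20, [42, 94, 162]), (-15, [41, 94, 162]), (-10, [41, 93, 162]), (-5, [41, 95, 162]), (0, [22, 46, 81]), (5, [22, 46, 80]), (10, [21, 46, 81]), (15, [23, 47, 82]), (20, [21, 46, 81]), (25, [35, 38, 44]), (30, [73, 130, 173]), (35, [73, 131, 172]), (40, [74, 131, 173]), (45, [74, 131, 174]), (50, [74, 133, 174]), (55, [74, 133, 176]), (60, [75, 134, 176])]
[ 249  165   58   57 2598] [277.49730562 192.99307159]
[[[62.5 55.5 31.6]
  [55.5 49.5 40.1]
  [62.5 63.5 32.1]
  [63.5 47.5 28.8]
  [55.5 59.5 26. ]]]
[[0.47651155 0.15845048 0.054     ]] [[0.47651828 0.15759195 0.05      ]
 [0.49851038 0.15768015 0.05      ]]
[[0.47172597 0.16260782 0.054     ]] [[0.47165178 0.1618196  0.05      ]
 [0.499436   0.16193166 0.05      ]]
[[0.47653459 0.1528249  0.054     ]] [[0.47654172 0.15187124 0.05      ]
 [0.49901473 0.15196005 0.05      ]]
[[0.47716899 0.16401302 0.054     ]] [[0.47718684 0.16324856 0.05      ]
 [0.49711264 0.16332957 0.05      ]]
```

```bash
python3 - <<'E'
from h import *
plan([(.4765,.157,.15,.2),(.4765,.157,.081,.2,.025)])
E
```

```text
at [0.4762 0.1449 0.2204] 0.2 tilt -1.0
[[[0.006,0.0,0.035],0.0],[[0.0061,0.0003,0.0354],0.0],[[-0.0,0.0,0.023],0.0],[[-0.0,0.0,0.023],0.0],[[-0.0,0.0,0.023],0.0]]
```

Call:
drive_tool([
  [[0.006,0,0.035],0],
  [[0.006,0,0.035],0],
  [[0,0,0.023],0],
  [[0,0,0.023],0],
  [[0,0,0.023],0],
  [[0,0,0],0],
  [[0,0,0],0],
  [[0,0,0],0],
  [[0,0,0],0],
])

```text
t: 37.85
tool_pos: [0.4765, 0.1572, 0.0826]
tool_rot: [2.216, 2.225, 0.004]
contact_force: [-1.0, -0.1, -0.1]
opening: 0.0854
grip_force: 0.0
```

Call:
drive_tool([
  [[0,0,0],0],
  [[0,0,0],0],
  [[0,0,0],0],
  [[0,0,0],0],
  [[0,0,0],0],
  [[0,0,0],0],
  [[0,0,0],0],
], jaw=1, grip_force=30)

```text
t: 38.55
tool_pos: [0.4757, 0.1571, 0.0816]
tool_rot: [2.217, 2.226, 0.001]
contact_force: [-1.1, -0.0, 4.9]
opening: 0.0474
grip_force: 31.3
```

```bash
python3 - <<'E'
from h import *
p=pose()[0]
plan([(*p[:2],.24,None),(.644,-.1705,.24,0.2),(.644,-.1705,.135,.2,.03)])
E
```

```text
at [0.4757 0.1571 0.0816] 0.23 tilt -1.0
[[[0.0,0.0,-0.04],-0.0],[[0.0,0.0,-0.039],-0.0],[[0.0,0.0,-0.04],-0.0],[[0.0,0.0,-0.0394],-0.0],[[-0.036,0.019,-0.0],0.0],[[-0.037,0.018,-0.0],0.0],[[-0.036,0.019,-0.0],0.0],[[-0.037,0.018,-0.0],0.0],[[-0.036,0.019,-0.0],0.0],[[-0.037,0.018,-0.0],0.0]]
[[[-0.036,0.019,-0.0],0.0],[[-0.037,0.018,-0.0],0.0],[[-0.0363,0.019,-0.0],0.0],[[0.0,-0.0,0.026],0.0],[[0.0,-0.0,0.026],0.0],[[0.0,-0.0,0.026],0.0],[[0.0,-0.0,0.027],0.0]]
```

Call:
drive_tool([
  [[0,0,-0.01],0],
  [[0,0,-0.04],0],
  [[0,0,-0.04],0],
  [[0,0,-0.04],0],
  [[0,0,-0.028],0],
  [[-0.036,0.019,0],0],
  [[-0.037,0.018,0],0],
  [[-0.036,0.019,0],0],
  [[-0.037,0.018,0],0],
  [[-0.036,0.019,0],0],
])

```text
t: 39.55
tool_pos: [0.5692, -0.0261, 0.2389]
tool_rot: [-2.217, -2.226, 0.0]
contact_force: [0.3, -0.1, -0.5]
opening: 0.0469
grip_force: 31.3
```

Call:
drive_tool([
  [[-0.037,0.018,0],0],
  [[-0.036,0.019,0],0],
  [[-0.037,0.018,0],0],
  [[-0.036,0.019,0],0],
  [[0,0,0.026],0],
  [[0,0,0.026],0],
  [[0,0,0.026],0],
  [[0,0,0],0],
  [[0,0,0],0],
  [[0,0,0],0],
])

```text
t: 40.55
tool_pos: [0.6446, -0.1705, 0.1631]
tool_rot: [2.215, 2.224, 0.002]
contact_force: [0.3, 0.5, 0.1]
opening: 0.0472
grip_force: 31.3
```

```bash
python3 - <<'E'
from h import *
d=snap("w11");print(pose()[:3],pose()[3]["opening"])
im=d["image"]
q=proj(d,[(.6437-s*.025,-.1703+t*.025,.042) for s,t in((1,1),(-1,1),(-1,-1),(1,-1))]);print((q).round(0).tolist())
print("boards top",proj(d,[(.6437,-.1703+.075,.078),(.6437,-.1703+.067,.078)]).round(1).tolist())
g=cv2.cvtColor(im,cv2.COLOR_BGR2GRAY)
for x in(260,280,300):print(x,g[60:300:3,x].tolist())
E
```

```text
(array([ 0.6446863 , -0.17051942,  0.16339686]), np.float64(0.004224843863732546), np.float64(-0.9999933492903929)) 0.04737047148453179
[[231.0, 190.0], [322.0, 190.0], [319.0, 273.0], [234.0, 273.0]]
boards top [[276.9, 89.7], [276.8, 109.6]]
260 [186, 187, 188, 188, 188, 187, 187, 188, 188, 188, 116, 117, 120, 121, 122, 116, 85, 163, 186, 186, 186, 186, 186, 185, 185, 185, 185, 184, 184, 184, 184, 182, 182, 183, 183, 180, 180, 179, 179, 180, 179, 178, 177, 79, 163, 175, 91, 88, 88, 88, 87, 87, 87, 87, 87, 78, 54, 57, 58, 59, 58, 59, 59, 44, 39, 44, 45, 59, 58, 59, 59, 59, 58, 63, 63, 63, 63, 63, 63, 63]
280 [177, 177, 177, 178, 177, 178, 167, 164, 164, 157, 106, 121, 121, 122, 123, 110, 80, 194, 197, 198, 198, 198, 198, 198, 198, 198, 198, 198, 198, 198, 198, 198, 198, 198, 197, 198, 197, 197, 197, 197, 196, 195, 188, 70, 194, 195, 194, 193, 194, 192, 130, 100, 99, 98, 84, 54, 54, 58, 61, 63, 67, 68, 51, 39, 83, 77, 59, 57, 57, 59, 59, 59, 64, 64, 65, 65, 65, 65, 65, 65]
300 [180, 181, 181, 181, 181, 181, 181, 181, 182, 139, 107, 120, 122, 124, 122, 98, 110, 204, 204, 204, 204, 205, 203, 203, 204, 203, 204, 204, 204, 203, 204, 204, 204, 204, 204, 204, 204, 205, 204, 204, 205, 204, 161, 144, 204, 204, 204, 204, 203, 204, 193, 177, 107, 107, 106, 106, 59, 61, 65, 68, 72, 64, 59, 52, 37, 84, 85, 82, 82, 82, 83, 76, 61, 64, 65, 65, 65, 64, 65, 65]
```

```bash
python3 - <<'E'
from h import *
import pickle
d=pickle.load(open("w11.pkl","rb"))
print(cast(d,[(280,223),(280,225)],.082), cast(d,[(280,189)],.042))
plan([(.644,-.1705,.128,.2,.03)])
E
```

```text
[[ 0.6453113  -0.15214602  0.082     ]
 [ 0.64531687 -0.1530807   0.082     ]] [[ 0.64553399 -0.14478825  0.042     ]]
at [ 0.6447 -0.1705  0.1634] 0.24 tilt -0.99999
[[[0.0,-0.0,0.018],0.0],[[0.0,-0.0007,0.0174],0.001]]
```

Call:
drive_tool([
  [[0,0,0.018],0],
  [[0,0,0.018],0],
  [[0,0,0],0],
  [[0,0,0],0],
  [[0,0,0],0],
  [[0,0,0],0],
])

```text
t: 41.2
tool_pos: [0.6433, -0.1701, 0.1243]
tool_rot: [-2.216, -2.225, 0.001]
contact_force: [-0.2, -1.4, -1.3]
opening: 0.0472
grip_force: 32.1
```

Call:
drive_tool([
  [[0.001,0.0005,0.0005],0],
  [[0,0,0],0],
  [[0,0,0],0],
])

```text
t: 41.5
tool_pos: [0.6441, -0.1692, 0.1244]
tool_rot: [2.217, 2.226, -0.0]
contact_force: [1.0, 0.7, 0.1]
opening: 0.0472
grip_force: 32.1
```

Call:
drive_tool([
  [[0,0,0.001],0],
  [[0,0,0],0],
  [[0,0,0],0],
])

```text
t: 41.8
tool_pos: [0.6441, -0.1693, 0.1234]
tool_rot: [-2.217, -2.226, 0.0]
contact_force: [-0.1, 0.3, -0.8]
opening: 0.0469
grip_force: 32.1
```

Call:
drive_tool([
  [[0,0,0.001],0],
  [[0,0,0],0],
  [[0,0,0],0],
])

```text
t: 42.1
tool_pos: [0.6442, -0.1693, 0.1225]
tool_rot: [2.217, 2.226, 0.0]
contact_force: [-0.7, 0.1, 0.5]
opening: 0.0468
grip_force: 32.1
```

Call:
drive_tool([
  [[0,0,0.001],0],
  [[0,0,0],0],
  [[0,0,0],0],
])

```text
t: 42.4
tool_pos: [0.6443, -0.1693, 0.1225]
tool_rot: [2.217, 2.226, -0.0]
contact_force: [-2.4, 0.4, 5.9]
opening: 0.0471
grip_force: 32.6
```

Contact. Release, rise and back off clear of the top camera's view, then one final look.

Call:
drive_tool([
  [[0,0,0],0],
  [[0,0,0],0],
  [[0,0,0],0],
  [[0,0,0],0],
  [[0,0,0],0],
], jaw=0)

```text
t: 42.9
tool_pos: [0.6441, -0.1693, 0.1212]
tool_rot: [-2.217, -2.226, 0.0]
contact_force: [-0.1, 0.7, 0.1]
opening: 0.0854
grip_force: 0.0
```

Call:
drive_tool([
  [[0,0,-0.03],0],
  [[0,0,-0.035],0],
  [[0,0,-0.035],0],
  [[0,0,-0.03],0],
  [[-0.02,-0.04,0],0],
  [[-0.02,-0.04,0],0],
  [[-0.02,-0.04,0],0],
  [[-0.02,-0.04,0],0],
  [[-0.02,-0.04,0],0],
  [[-0.02,-0.03,0],0],
])

```text
t: 43.9
tool_pos: [0.4126, -0.2905, 0.2513]
tool_rot: [2.217, 2.226, -0.0]
contact_force: [0.9, -1.1, 0.4]
opening: 0.0855
grip_force: 0.0
```

Call:
drive_tool([
  [[0,0,0],0],
  [[0,0,0],0],
  [[0,0,0],0],
])

```text
t: 44.2
tool_pos: [0.4152, -0.2899, 0.2516]
tool_rot: [2.216, 2.226, 0.001]
contact_force: [0.4, -0.5, -0.3]
opening: 0.0853
grip_force: 0.0
```

```bash
python3 - <<'E'
from h import *
s=vision.get_image("scene")["image"];t=vision.get_image("top")["image"]
a=cv2.resize(s[220:330,120:440],(800,275),interpolation=cv2.INTER_CUBIC)
b=cv2.resize(t[80:160,130:410],(800,229),interpolation=cv2.INTER_CUBIC)
cv2.imwrite("pics/fin.png",np.clip(1.5*np.vstack([a,b]).astype(float),0,255).astype(np.uint8))
E
```

```text
(no output)
```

View pics/fin.png

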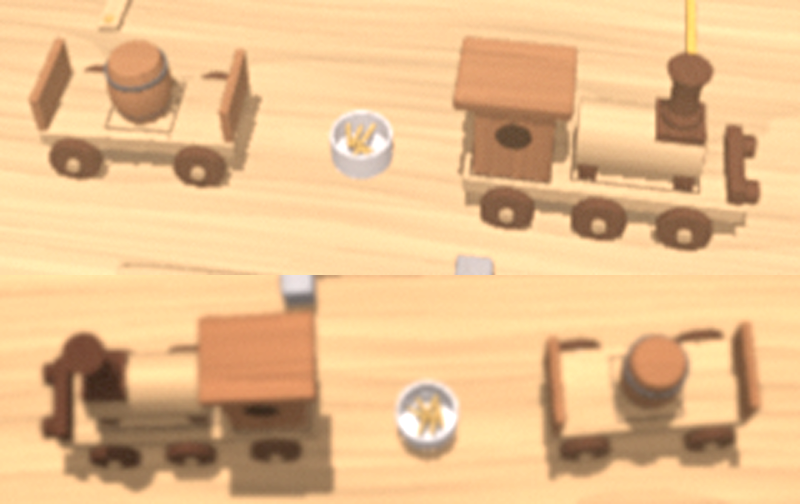

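The last view shows the train assembled. The cab, with the roof laid centred on it, is at about (515,120), the boiler with its chimney towards the stop is at (640,120), the barrel is central on the wagon at (140,80), and the tin is unmoved.

```bash
python3 -c "
from station import ctrl
print(ctrl.finish_job())"
```

```text
the job is handed in; nothing more can be done
None
```

The train is dry-fitted in the order asked, after one 3 mm correction to the cab made before the chimney and roof went on. The tin was left where it was, and the job was handed in at about 44 s of the 134 s allowed.

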